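# Daily check of the hanging scale for blood bags

### The arm

A 6-joint arm with a two-finger parallel gripper is mounted at the origin on a cart in front of the work surface, level with it; the furniture and walls round the work are solid. World frame = base frame: x ahead of the robot, y to its left, z up, the work surface at z = 0. Lengths are in mm, angles in degrees, forces in N, time in s.
With the tool pointing down it reaches from about 300 to 850 mm from the base axis. Payload 4.2 kg.
Tool frame: the origin (TCP) lies midway between the tips of the shut fingers; the grasp point (between the pads) lies 19 mm behind it (pinch_z is the distance from the TCP to the grasp point, in mm); z points along the fingers, y is the line along which they close (so a half turn about z gives the same grasp; the last joint's range is limited). The gripper opens to 91 mm and grips with 3 to 60 N. Pads are 32 mm wide; open, the fingers measure 118 mm over their backs; the gripper's body (76 mm by 178 mm) begins 60 mm behind the grasp point.
Start: joints at [66.463, 18.312, 89.639, -0, 72.044, -1.146], TCP at [219.037, 531.663, 213.976] pointing down, gripper open.
Joint ranges: [-177.97, 177.97], [-48.28, 115.42], [12.27, 149.76], [-77.06, 257.06], [2.81, 150.46], [-146.56, 146.56]. Speed limits (degrees/s): [147.25, 147.25, 180, 180, 180, 180].

### API

Orientations are given as [roll, pitch, yaw] about the fixed x, y, z axes, in that order (R = Rz(yaw) Ry(pitch) Rx(roll)).
In Python, from workcell import * gives the robot as it stands.
- The arm moves only by the tool step_arm, never from a script. Its argument "steps" is a list of rows, each a list of 7 numbers: the turn, a rotation vector about the tool's x, y, z in degrees, then the shift along the tool's x, y, z in mm, then the opening, from 0 (shut) to 1 (fully open). In form: [[rx, ry, rz, x, y, z, hand], ...]. A call has exactly 8 rows; each row shifts and turns the commanded pose from where the row before left it, along the tool's axes as they then stand; what a row does not reach is not made up. A row lasts 1/8 s, in which the tool goes at most 62.5 mm and 10.7 degrees, less where a joint would pass 70% of its speed; a pose out of reach is approached as far as the arm can. A call is refused whole if a number of a shift passes 62.5 or a number of a turn 10.7, either way. A call with a gripper value outside its range is refused whole. The fingers move at their own pace and stop on an object; "force" is the grip in N (left out, the last holds). Time passes only in rows, so rows that do not move let the fingers close, or fill a call up. It gives the time, the measured TCP pose, the force, the opening and the grip force at its end, in the units of the state.
- state(): the state, without advancing time (a new reading comes with each control period).
- grab_frame(name): name is "scene" or "top"; returns a dict with "image" (480x640x3 uint8, blue, green, red), "fovy" (degrees; the focal length in pixels is half the picture's height over the tangent of half this angle, whatever the lens; pixels are square), "cx", "cy" (the principal point, pixels), "origin" and "rotation" of the camera in the world. Camera axes: x right, y down, z forward; pixel columns grow to the right and rows downward; lengths in mm; the calibration is good to about 2 mm. A picture is of the moment at which its call begins. There is no depth.
- job_done(): hands the job in; it is judged then, once.
The state is a dict: "time_s": time; "qpos": joint angles; "qvel": joint speeds; "effort": joint torques, N m; "ee_pos": TCP position; "ee_rot": TCP orientation; "force": force on the tool from outside, world axes, zero at the start; "torque": the same for the moment, N m; "gripper_width": finger opening in mm; "gripper_force": force on a finger pad.
Only numpy, scipy, OpenCV 4.12 (cv2) and the standard library are available. Lean on these libraries where they do the work, as an engineer would, in place of code of your own. Each camera call takes 0.05 s, during which the arm holds its last target. There are 200 camera calls.

### The job

Do the daily check of the hanging scale: its hook is still swinging, so steady it with a touch until it hangs still by itself, and zero the empty scale with the blue key. Then hang the larger check weight (blue band) on the hook by its eye, let it hang freely and still, and store the reading with the green key. Leave the weight hanging, never press the blue key while it hangs there, and do not disturb the small weight or the other things on the worktop.

Things in the scene. Friction and masses are not known exactly. Their poses are not given: they have to be found in the camera images.
- hanging_scale: White bench scale, fixed. Origin: worktop below the hook's pivot; z up, front (-x) faces the robot. 190 mm wide (y), x from -196 to +100 mm. Base 19 mm high, console in front (x -196 to -91) 37 mm, its sloping display hood (x -134 to -94) up to 55 mm. Steel column (30 mm) at x +70; its arm carries a white load head 44 x 46 mm over the origin, z 399 to 449 mm; hook's pin at z 375.
- hook_swing (a joint): Sideways swing of the steel hook (0.16 kg) about a pin along the scale's x axis, 375 mm above the worktop; 0 = straight down, positive = lower end towards the scale's +y. Nearly frictionless: it starts swinging by 0.30 to 0.42 rad to either side, period about 0.7 s, and would go on for minutes. It cannot swing fore and aft, nor twist.
- hook_seat (a point): Where an eye rests: top of the hook's lowest part, 141 mm below the pin; swings with the hook. The hook is 8 mm round steel bent in the scale's x-z plane: straight shank down to 95 mm below the pin, bend back to x = +18 mm, lowest edge 149 mm below the pin, then up to the open tip in front. The mouth between tip and shank opens to the front and upward.
- hook_tip (a point): Centre of the 10 mm ball on the hook's open tip, 21 mm in front of the pin and 127 mm below it (its top is 19 mm above the seat); swings with the hook.
- hook_rest (a point): Where the hook_seat point is when the hook hangs straight down (fixed on the scale, 234 mm above the worktop). Axes as the scale's.
- zero_key_top (a point): Centre of the top of the blue round zero key, 29 mm across, on the scale's console (165 mm in front of its origin, 55 mm to +y, top 48 mm above the worktop). Spring key: 5 mm down to the stop, about 1.4 N to start, 3.6 N at the stop.
- zero_key (a joint): Travel of the blue zero key, 0 = up, 0.005 m = fully pressed; counts as pressed beyond 0.003 m.
- store_key_top (a point): Centre of the top of the green round store key, 29 mm across, same height and distance in front, 55 mm to the scale's -y. Same spring.
- store_key (a joint): Travel of the green store key, 0 = up, 0.005 m = fully pressed; counts as pressed beyond 0.003 m.
- check_weight: The larger check weight: 0.5 kg, steel, blue band, stands loose, 162 mm high. Origin: centre of its underside. Body 44 mm across, 46 mm high, then a 12 mm shank, then a round eye in its y-z plane (a bar passes through along x): wire 7 mm, hole 34 mm, hole centre at 138 mm. Grip the body about 30 mm up with the gripper tilted about 45 degrees, so that eye and hook clear the gripper.
- check_weight_eye (a point): Inside top of the check weight's eye, 155 mm above its underside: the place that comes to rest on the hook_seat.
- small_weight: The small check weight, 0.2 kg, yellow band, same shape, 32 mm across, 124 mm high; not to be used. Origin at the centre of its underside.
- kidney_dish: Grey kidney dish, 92 x 194 x 36 mm, loose bystander.
- thermometer: White clinical thermometer, 119 mm long, loose bystander.
- marker: White and blue marker, 135 mm long, loose bystander.

How it is judged:
By the outcome, as a careful person would: the job done as asked, in the order asked, and still so for the second after the job is handed in, with the robot touching nothing.
It also fails if it takes over 72 s, if anything falls off the work surface, if the arm or the gripper's body presses on something with over 40 N, if the wrist force passes 120 N, or if a joint passes its speed limit or range.

## Working session

There is one attempt and no reset: what is moved stays moved. The work goes in short steps, Python scripts to look and compute and a tool call to move; the robot and the scene stay as the last step left them, time stands still between calls to the robot, and variables do not carry over. Pictures are saved under pics/ and viewed, at most 10 in all, crops included, and the job is handed in when it is done.

Besides the shell and the picture viewer there is one more tool, called after "Emit:" by a JSON object that holds its "fn" and its "kwargs", one argument or row to a line. step_arm: Moves the arm, as the interface text tells. Its arguments: {"type":"object","properties":{"steps":{"type":"array","items":{"type":"array","items":{"type":"number"}}},"force":{"type":"number"}},"required":["steps"]}

```bash
mkdir -p pics; cat > h.py <<'E'
from workcell import *
import numpy as np, cv2
from scipy.spatial.transform import Rotation as Ro
def cam(n):
    f=grab_frame(n); return f
def K(f): return 240/np.tan(np.radians(f["fovy"]/2))
def ray(f,u,v):
    R=np.array(f["rotation"]).reshape(3,3); d=R@np.array([(u-f["cx"])/K(f),(v-f["cy"])/K(f),1]); return np.array(f["origin"]),d
def onz(f,u,v,z):
    o,d=ray(f,u,v); return o+d*(z-o[2])/d[2]
def proj(f,p):
    R=np.array(f["rotation"]).reshape(3,3); q=R.T@(np.array(p)-np.array(f["origin"])); return np.array([f["cx"]+K(f)*q[0]/q[2], f["cy"]+K(f)*q[1]/q[2]])
E
python3 - <<'E'
from h import *
import pickle
for n in("scene","top"):
    f=cam(n); cv2.imwrite(f"pics/{n}0.png",f["image"]); pickle.dump(f,open(n+"0.pkl","wb"))
    print(n,f["fovy"],f["cx"],f["cy"],f["origin"],np.round(f["rotation"],3).tolist())
print(state())
E
ls
```

```text
scene 46.394337138894336 327.66543950492775 241.49252120613642 [-300.24577192 -630.36518153 1192.17980822] [-133.046, -0.794, -49.223]
top 45.290560408825655 315.8597748506872 243.3573213310876 [-514.71438534 -200.22071434 1541.08793232] [-141.505, 0.116, -78.49]
{'time_s': 0.1, 'qpos': array([ 6.64632731e+01,  1.83462067e+01,  8.96983527e+01,  5.30068796e-04,
        7.20442351e+01, -1.14763245e+00]), 'qvel': array([-0.02618434,  0.00356458, -0.26852491, -0.05437348, -0.09146302,
       -0.04151097]), 'effort': array([-6.60725891e-04, -4.13334024e+01, -2.32510471e+01,  7.30906148e-02,
        4.21655830e-02, -5.77943274e-05]), 'ee_pos': array([218.84828012, 531.24074831, 213.22932109]), 'ee_rot': array([-1.79911233e+02, -2.28232792e-03,  1.57610740e+02]), 'force': array([-0.23904295, -0.28037406, -0.2305626 ]), 'torque': array([ 0.02145822, -0.01762366, -0.01945287]), 'gripper_force': 0.0, 'gripper_width': 91.27873930972498}
h.py
pics
scene0.pkl
top0.pkl
```

View pics/scene0.png

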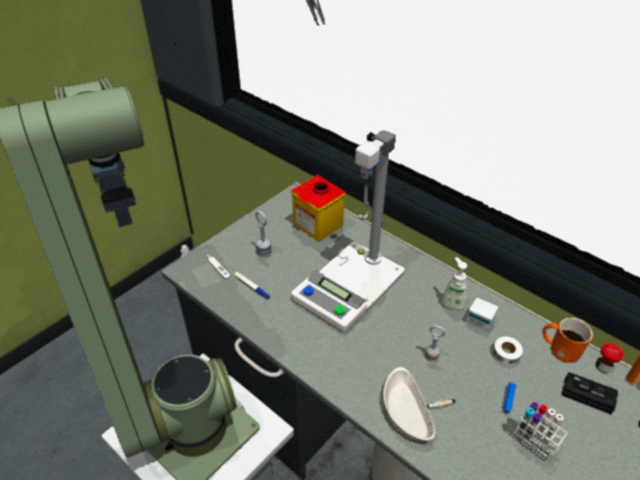

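View pics/top0.png

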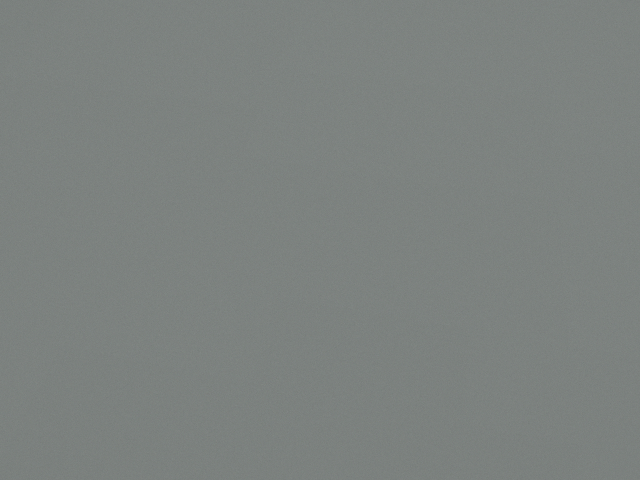

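The scene view shows the scale (blue key ~308,291, green ~340,310, load head ~369,152), the blue-band weight (~263,240) and the bystanders. The top view is blank grey, so something blocks it. I'll measure from an enlarged scene crop.

```bash
python3 - <<'E'
import re
s=open('h.py').read().replace('np.array(f["rotation"]).reshape(3,3)','Ro.from_euler("xyz",f["rotation"],degrees=True).as_matrix()')
open('h.py','w').write(s)
E
python3 - <<'E'
from h import *
import pickle
f=pickle.load(open("scene0.pkl","rb"))
c=f["image"][125:335,205:415]; 
cv2.imwrite("pics/c1.png",cv2.resize(f["image"][180:330,235:415],None,fx=4.4,fy=4,interpolation=cv2.INTER_CUBIC)[:,:] if 0 else cv2.resize(f["image"][190:335,225:415],None,fx=4,fy=4,interpolation=cv2.INTER_CUBIC))
print(proj(f,[218.8,531.2,213.2]), onz(f,308,291,48),onz(f,340,310,48),onz(f,263,252,0))
E
```

```text
[121.43008491 213.12444777] [452.04906751  68.51177894  48.        ] [458.31186481 -40.19486212  48.        ] [510.57954743 307.66259259   0.        ]
```

View pics/c1.png

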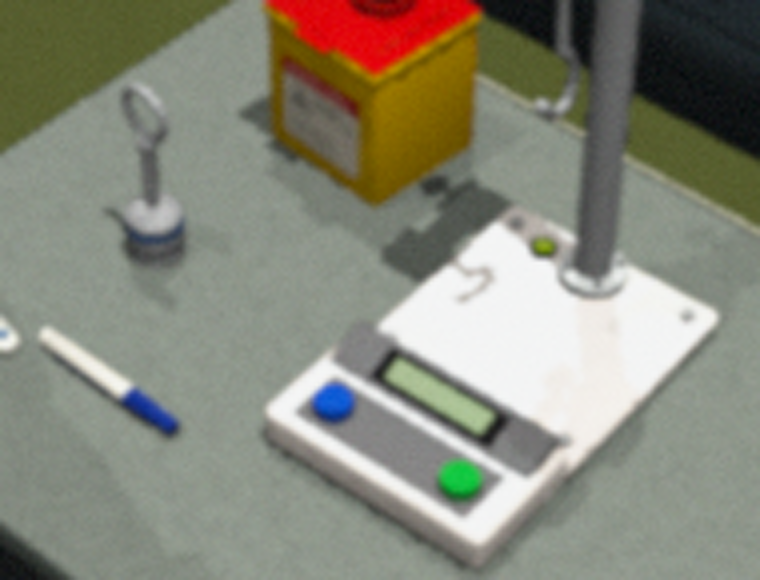

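The crop shows the blue key at about (308.5,290.3), green (340.3,309.8), the weight eye hole at about (261.5,218), and the hook to the left of the column. Next I'll fit the scale pose and look closer at the eye.

```bash
python3 - <<'E'
from h import *
import pickle
from scipy.optimize import least_squares
f=pickle.load(open("scene0.pkl","rb")); im=f["image"]
hsv=cv2.cvtColor(im,cv2.COLOR_BGR2HSV)
for nm,lo,hi in(("b",(105,150,60),(125,255,255)),("g",(50,150,60),(75,255,255))):
    m=cv2.inRange(hsv,lo,hi); m[:, :285]=0;m[:,360:]=0;m[:280]=0;m[330:]=0
    y,x=np.nonzero(m);print(nm,x.mean(),y.mean(),len(x),x.min(),x.max(),y.min(),y.max())
pts=[((-165,55,47),(308.5,290.3),3),((-165,-55,47),(340.3,309.8),3),((98,-93,19),(404,269.3),1),((98,93,19),(353.2,242.3),1),((70,0,19),(225+593/4,190+272/4),1)]
def T(p,q): c,s=np.cos(p[2]),np.sin(p[2]); return [p[0]+c*q[0]-s*q[1],p[1]+s*q[0]+c*q[1],q[2]]
r=least_squares(lambda p:np.concatenate([w*(proj(f,T(p,q))-uv) for q,uv,w in pts]),[620,15,0.05])
print(r.x,np.degrees(r.x[2]),r.fun.round(1)); np.save("scale.npy",r.x)
for n,q in(("zero",(-165,55,48)),("store",(-165,-55,48)),("seat",(0,0,234)),("pin",(0,0,375)),("headbot",(0,0,399))): print(n,np.round(T(r.x,q),1),proj(f,T(r.x,q)).round(1))
# crop
c=cv2.resize(im[200:260,240:290],None,fx=10,fy=10,interpolation=cv2.INTER_CUBIC)
d=cv2.resize(im[170:230,345:375],None,fx=10,fy=10,interpolation=cv2.INTER_CUBIC)
cv2.imwrite("pics/c2.png",np.hstack([c,d]))
E
```

```text
b 308.125 290.265625 64 304 312 286 294
g 339.5833333333333 309.6111111111111 72 335 344 305 314
[6.22422346e+02 2.25004878e+01 4.53873166e-02] 2.600501686485951 [-0.4  0.2  0.1  0.   0.7 -1.   0.3 -1.3 -0.1  1.4]
zero [455.1  70.   48. ] [308.4 290.1]
store [460.1 -39.9  48. ] [340.4 309.6]
seat [622.4  22.5 234. ] [363.7 216.2]
pin [622.4  22.5 375. ] [367.  172.7]
headbot [622.4  22.5 399. ] [367.6 164.6]
```

View pics/c2.png

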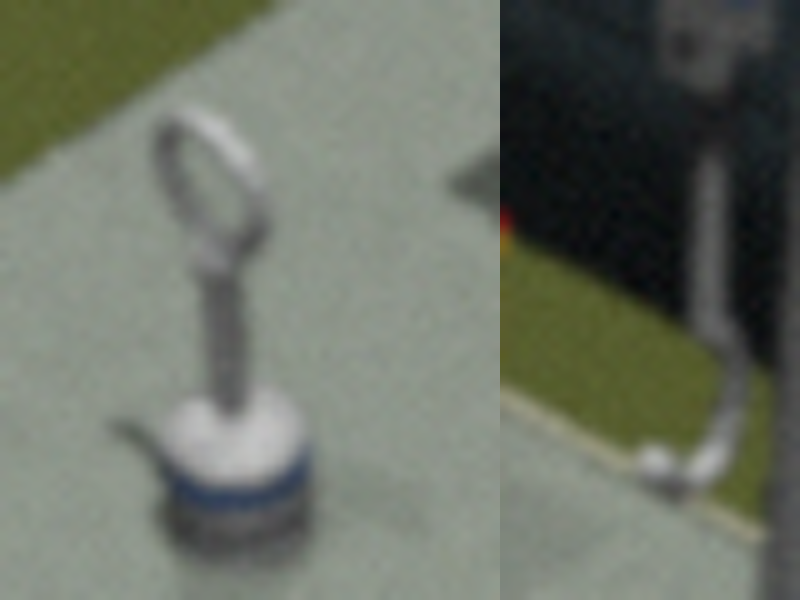

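The eye ring is seen obliquely; its outer outline runs through crop points (178,102), (153,150), (180,215), (268,205), (235,135). The body top centre is at (237,432). The hook in the right half is near mid-swing.

```bash
python3 - <<'E'
from h import *
import pickle
from scipy.optimize import least_squares
f=pickle.load(open("scene0.pkl","rb")); im=f["image"]
px=lambda a:np.array([240+(a[0]+.5)/10-.5,200+(a[1]+.5)/10-.5])
out=[px(a) for a in[(178,102),(153,150),(168,195),(268,205),(238,132),(255,255)]]
t=np.radians(np.arange(0,360,3))
def ring(x,y,psi,r): 
    return np.array([proj(f,[x-np.sin(psi)*r*np.cos(a),y+np.cos(psi)*r*np.cos(a),138+r*np.sin(a)]) for a in t])
bt=px((237,432))
def res(p,psi):
    R=ring(p[0],p[1],psi,24.)
    d=[np.hypot(*(R-o).T).min() for o in out]
    return np.concatenate([d,proj(f,[p[0],p[1],46])-bt])
for deg in range(-80,100,10):
    r=least_squares(lambda p:res(p,np.radians(deg)),[510,307]); print(deg,round(r.cost,2),r.x.round(1),r.fun.round(1))
print(onz(f,*bt,46))
p=np.load("scale.npy")
E
```

```text
-80 18.95 [507.7 303. ] [ 3.6  2.7  0.5  2.1  1.4  3.2 -0.9 -0.6]
-70 23.84 [508.2 303.4] [ 3.4  3.3  0.6  3.1  0.5  3.6 -0.8 -0.7]
-60 32.08 [509.3 304. ] [ 3.3  4.1  1.9  4.   0.7  3.9 -0.7 -1. ]
-50 43.57 [509.1 303.4] [ 3.1  4.9  3.2  4.8  2.   3.9 -0.6 -0.9]
-40 52.99 [509.1 302.4] [ 2.7  5.4  4.4  5.3  3.   3.5 -0.4 -0.7]
-30 28.85 [509.9 303. ] [ 1.7  4.1  3.3  3.9  2.6  2.  -0.3 -1. ]
-20 13.08 [510.2 303.2] [ 1.   2.7  2.3  2.5  2.2  0.7 -0.3 -1. ]
-10 4.91 [510.8 303.8] [ 0.8  1.4  1.3  1.1  1.6  0.2 -0.3 -1.2]
0 2.09 [511.4 303.9] [ 1.   0.4  0.4  0.2  1.   0.2 -0.2 -1.4]
10 3.22 [511.7 304. ] [ 1.3  0.6  0.5  1.4  0.5  0.2 -0.1 -1.4]
20 6.77 [511.6 303.7] [ 1.7  1.1  1.4  2.3  0.1  0.5 -0.1 -1.3]
30 10.12 [512.7 304.9] [ 1.6  1.4  2.   2.6  0.7  1.2 -0.1 -1.7]
40 11.65 [513.9 304.4] [ 1.9  0.9  2.3  2.5  1.2  1.6  0.3 -1.9]
50 13.02 [514.4 303.7] [ 2.3  0.2  2.6  2.2  1.5  1.7  0.6 -1.8]
60 13.66 [513.  302.6] [ 3.   0.6  2.8  1.8  1.4  1.6  0.5 -1.4]
70 13.12 [509.8 302.1] [ 3.5  1.2  2.6  1.1  1.   1.7 -0.1 -0.8]
80 13.37 [508.8 302.1] [ 3.7  1.7  2.   0.1  1.2  2.1 -0.4 -0.6]
90 15.32 [507.8 302. ] [ 3.8  2.3  1.2  0.9  1.4  2.5 -0.6 -0.4]
[507.59531931 299.30346895  46.        ]
```

```bash
cat >> h.py <<'E'
def Rt(h,tilt):  # heading h, tilt = degrees from straight down towards forward
    h,t=np.radians([h,tilt]); y=np.array([-np.sin(h),np.cos(h),0]); z=np.array([np.sin(t)*np.cos(h),np.sin(t)*np.sin(h),-np.cos(t)])
    return Ro.from_matrix(np.array([np.cross(y,z),y,z]).T)
def tcp(g,R): return np.array(g)+19*R.apply([0,0,1])  # TCP for a grasp point
def now():
    s=state(); return np.array(s["ee_pos"]),Ro.from_euler("xyz",s["ee_rot"],degrees=True)
def plan(p,R,P,Q,n):
    dv=(R.inv()*Q).as_rotvec()/n; print("n",n,"goal",np.round(P,1),"turn/row",np.degrees(dv).round(2))
    for i in range(n):
        Ri=R*Ro.from_rotvec(dv*i); print(np.round(np.r_[np.degrees(dv),Ri.inv().apply((P-p)/n)],1).tolist())
E
python3 - <<'E'
from h import *
R0=Ro.from_euler("xyz",[180,0,157.6],degrees=True); Q=Rt(2.6,45)
G=tcp([622.4,22.5,303],Q); print("G",G); P=G-Q.apply([0,0,140])
plan(np.array([219,531.7,214]),R0,P,Q,16)
E
```

```text
G [635.82119842  23.10945305 289.56497116]
n 16 goal [536.9  18.6 388.6] turn/row [-0.61 -2.77 -1.48]
[-0.6, -2.8, -1.5, -30.6, -22.1, -10.9]
[-0.6, -2.8, -1.5, -30.5, -22.8, -9.7]
[-0.6, -2.8, -1.5, -30.3, -23.4, -8.5]
[-0.6, -2.8, -1.5, -30.1, -24.1, -7.2]
[-0.6, -2.8, -1.5, -29.8, -24.8, -6.1]
[-0.6, -2.8, -1.5, -29.4, -25.6, -4.9]
[-0.6, -2.8, -1.5, -29.0, -26.3, -3.8]
[-0.6, -2.8, -1.5, -28.4, -27.0, -2.7]
[-0.6, -2.8, -1.5, -27.8, -27.7, -1.6]
[-0.6, -2.8, -1.5, -27.1, -28.4, -0.6]
[-0.6, -2.8, -1.5, -26.4, -29.1, 0.4]
[-0.6, -2.8, -1.5, -25.6, -29.7, 1.4]
[-0.6, -2.8, -1.5, -24.7, -30.4, 2.2]
[-0.6, -2.8, -1.5, -23.8, -31.1, 3.1]
[-0.6, -2.8, -1.5, -22.8, -31.7, 3.9]
[-0.6, -2.8, -1.5, -21.8, -32.3, 4.6]
```

Emit:
{"fn": "step_arm", "kwargs": {
  "steps": [
    [-0.6,-2.8,-1.5,-30.6,-22.1,-10.9,1],
    [-0.6,-2.8,-1.5,-30.5,-22.8,-9.7,1],
    [-0.6,-2.8,-1.5,-30.3,-23.4,-8.5,1],
    [-0.6,-2.8,-1.5,-30.1,-24.1,-7.2,1],
    [-0.6,-2.8,-1.5,-29.8,-24.8,-6.1,1],
    [-0.6,-2.8,-1.5,-29.4,-25.6,-4.9,1],
    [-0.6,-2.8,-1.5,-29,-26.3,-3.8,1],
    [-0.6,-2.8,-1.5,-28.4,-27,-2.7,1]
  ],
  "force": 4
}}

```text
time_s: 1.1
ee_pos: [378.3, 274.2, 302.0]
ee_rot: [177.5, 22.8, 169.3]
force: [0.4, -0.3, 0.5]
gripper_width: 91.5
gripper_force: 0.0
```

Emit:
{"fn": "step_arm", "kwargs": {
  "steps": [
    [-0.6,-2.8,-1.5,-27.8,-27.7,-1.6,1],
    [-0.6,-2.8,-1.5,-27.1,-28.4,-0.6,1],
    [-0.6,-2.8,-1.5,-26.4,-29.1,0.4,1],
    [-0.6,-2.8,-1.5,-25.6,-29.7,1.4,1],
    [-0.6,-2.8,-1.5,-24.7,-30.4,2.2,1],
    [-0.6,-2.8,-1.5,-23.8,-31.1,3.1,1],
    [-0.6,-2.8,-1.5,-22.8,-31.7,3.9,1],
    [-0.6,-2.8,-1.5,-21.8,-32.3,4.6,1]
  ]
}}

```text
time_s: 2.1
ee_pos: [537.1, 18.6, 391.3]
ee_rot: [-179.4, 45.5, -176.7]
force: [0.2, 0.0, -0.3]
gripper_width: 91.0
gripper_force: 0.0
```

```bash
python3 - <<'E'
from h import *
f=cam("scene"); cv2.imwrite("pics/s2.png",cv2.resize(f["image"][100:290,270:500],None,fx=3.4,fy=3.1,interpolation=cv2.INTER_CUBIC)if 0 else cv2.resize(f["image"][110:290,260:480],None,fx=3.3,fy=3.3,interpolation=cv2.INTER_CUBIC))
p,R=now(); s=state(); print(p,R.as_euler("xyz",degrees=True),s["qpos"].round(1),s["time_s"],s["gripper_width"],s["force"])
Q=Rt(2.6,45); G=tcp([622.4,22.5,303],Q)
print("tool shift to G",R.inv().apply(G-p),"turn",np.degrees((R.inv()*Q).as_rotvec()))
E
```

```text
[538.83325625  14.94402193 392.57747373] [-179.04030986   45.72635838 -176.65219694] [ -1.  -10.5 110.3   3.7  34.6 -96.1] 2.15 91.25593154510582 [ 0.92268124 -0.22512251  0.6767508 ]
tool shift to G [  5.83513989   4.85865385 141.51768618] turn [-0.42754928  0.73072192  0.5193157 ]
```

View pics/s2.png

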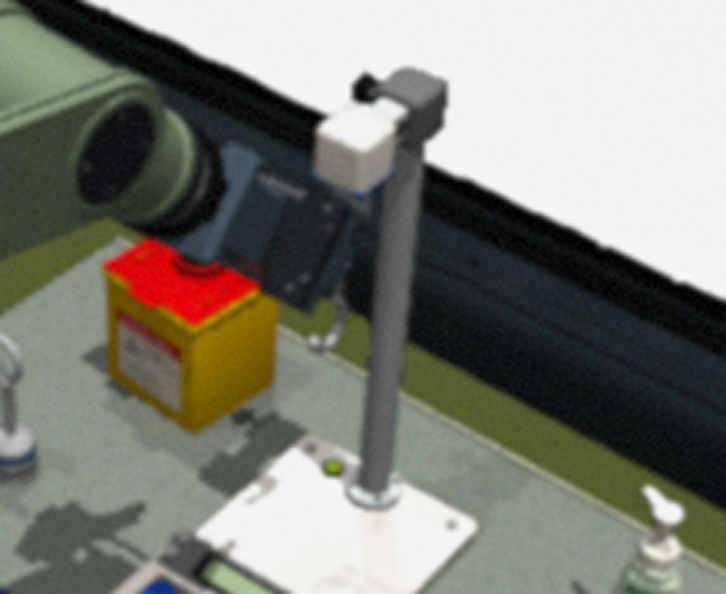

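Emit:
{"fn": "step_arm", "kwargs": {
  "steps": [
    [0,0,0,0,0,15,1],
    [0,0,0,0,0,15,1],
    [0,0,0,0,0,15,1],
    [0,0,0,0,0,10,1],
    [0,0,0,0,0,0,1],
    [0,0,0,0,0,0,1],
    [0,0,0,0,0,0,1],
    [0,0,0,0,0,0,1]
  ]
}}

```text
time_s: 3.15
ee_pos: [576.1, 21.3, 353.4]
ee_rot: [-179.4, 45.5, -176.8]
force: [0.4, -0.2, -1.0]
gripper_width: 91.4
gripper_force: 0.0
```

```bash
python3 - <<'E'
from h import *
p,R=now(); 
Q=Rt(2.6,45); G=tcp([622.4,22.5,303],Q)
print(p,"tool shift to G",R.inv().apply(G-p),"turn",np.degrees((R.inv()*Q).as_rotvec()))
E
```

```text
[576.14615897  21.30237799 353.38144714] tool shift to G [ 3.705348   -0.6295977  87.30860474] turn [-0.16272506  0.51561077  0.41927584]
```

Emit:
{"fn": "step_arm", "kwargs": {
  "steps": [
    [0,0,0,3.7,-0.6,0,1],
    [0,0,0,0,0,15,1],
    [0,0,0,0,0,20,1],
    [0,0,0,0,0,20,1],
    [0,0,0,0,0,20,1],
    [0,0,0,0,0,12,1],
    [0,0,0,0,0,0,1],
    [0,0,0,0,0,0,1]
  ]
}}

```text
time_s: 4.15
ee_pos: [635.7, 23.2, 289.6]
ee_rot: [-179.4, 45.5, -176.8]
force: [0.0, -0.3, -0.7]
gripper_width: 90.6
gripper_force: 0.0
```

Emit:
{"fn": "step_arm", "kwargs": {
  "steps": [
    [0,0,0,0,0,0,0.8],
    [0,0,0,0,0,0,0.65],
    [0,0,0,0,0,0,0.5],
    [0,0,0,0,0,0,0.4],
    [0,0,0,0,0,0,0.3],
    [0,0,0,0,0,0,0.2],
    [0,0,0,0,0,0,0.15],
    [0,0,0,0,0,0,0.12]
  ]
}}

```text
time_s: 5.15
ee_pos: [635.6, 23.2, 289.1]
ee_rot: [-179.4, 45.5, -176.8]
force: [0.0, 1.3, 0.3]
gripper_width: 14.3
gripper_force: 0.0
```

Emit:
{"fn": "step_arm", "kwargs": {
  "steps": [
    [0,0,0,0,0,0,0.1],
    [0,0,0,0,0,0,0.08],
    [0,0,0,0,0,0,0.07],
    [0,0,0,0,0,0,0.07],
    [0,0,0,0,0,0,0.07],
    [0,0,0,0,0,0,0.07],
    [0,0,0,0,0,0,0.07],
    [0,0,0,0,0,0,0.07]
  ],
  "force": 3
}}

```text
time_s: 6.15
ee_pos: [635.6, 23.2, 289.1]
ee_rot: [-179.4, 45.5, -176.8]
force: [0.9, 1.6, -1.0]
gripper_width: 9.1
gripper_force: 3.0
```

```bash
python3 - <<'E'
from h import *
f=cam("scene"); cv2.imwrite("pics/s3.png",cv2.resize(f["image"][130:240,310:420],None,fx=5,fy=5,interpolation=cv2.INTER_CUBIC))
s=state(); print({k:np.round(s[k],1) for k in("time_s","ee_pos","ee_rot","force","gripper_width","gripper_force")})
E
```

```text
{'time_s': np.float64(6.2), 'ee_pos': array([635.6,  23.2, 289.1]), 'ee_rot': array([-179.4,   45.5, -176.8]), 'force': array([ 0.3,  2.1, -0.1]), 'gripper_width': np.float64(9.3), 'gripper_force': np.float64(3.0)}
```

View pics/s3.png

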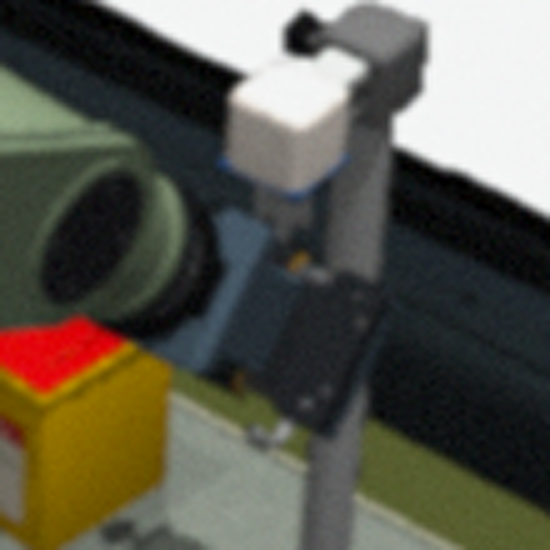

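The gripper closed to about 9 mm with 3 N, so the hook is pinched and the ball tip shows just below it. I'll release it slowly.

Emit:
{"fn": "step_arm", "kwargs": {
  "steps": [
    [0,0,0,0,0,0,0.095],
    [0,0,0,0,0,0,0.1],
    [0,0,0,0,0,0,0.105],
    [0,0,0,0,0,0,0.11],
    [0,0,0,0,0,0,0.115],
    [0,0,0,0,0,0,0.12],
    [0,0,0,0,0,0,0.125],
    [0,0,0,0,0,0,0.13]
  ]
}}

```text
time_s: 7.2
ee_pos: [635.6, 23.2, 289.2]
ee_rot: [-179.4, 45.5, -176.8]
force: [0.5, 0.0, -0.0]
gripper_width: 12.0
gripper_force: 0.0
```

Emit:
{"fn": "step_arm", "kwargs": {
  "steps": [
    [0,0,0,0,0,0,0.135],
    [0,0,0,0,0,0,0.14],
    [0,0,0,0,0,0,0.145],
    [0,0,0,0,0,0,0.15],
    [0,0,0,0,0,0,0.155],
    [0,0,0,0,0,0,0.16],
    [0,0,0,0,0,0,0.165],
    [0,0,0,0,0,0,0.17]
  ]
}}

```text
time_s: 8.2
ee_pos: [635.6, 23.2, 289.2]
ee_rot: [-179.4, 45.5, -176.8]
force: [-0.5, -0.6, -0.0]
gripper_width: 15.5
gripper_force: 0.0
```

Emit:
{"fn": "step_arm", "kwargs": {
  "steps": [
    [0,0,0,0,0,0,0.175],
    [0,0,0,0,0,0,0.18],
    [0,0,0,0,0,0,0.185],
    [0,0,0,0,0,0,0.19],
    [0,0,0,0,0,0,0.195],
    [0,0,0,0,0,0,0.2],
    [0,0,0,0,0,0,0.21],
    [0,0,0,0,0,0,0.22]
  ]
}}

```text
time_s: 9.2
ee_pos: [635.6, 23.2, 289.2]
ee_rot: [-179.4, 45.5, -176.8]
force: [-1.2, 0.0, -0.2]
gripper_width: 20.1
gripper_force: 0.0
```

Emit:
{"fn": "step_arm", "kwargs": {
  "steps": [
    [0,0,0,0,0,0,0.24],
    [0,0,0,0,0,0,0.28],
    [0,0,0,0,0,0,0.35],
    [0,0,0,0,0,0,0.5],
    [0,0,0,0,0,0,0.7],
    [0,0,0,0,0,-5,0.7],
    [0,0,0,0,0,-15,0.7],
    [0,0,0,0,0,-25,0.7]
  ]
}}

```text
time_s: 10.2
ee_pos: [602.8, 21.9, 321.0]
ee_rot: [-179.4, 45.4, -176.8]
force: [-0.2, 0.6, -0.4]
gripper_width: 63.4
gripper_force: 0.0
```

Emit:
{"fn": "step_arm", "kwargs": {
  "steps": [
    [0,0,0,0,0,-30,0.7],
    [0,0,0,0,0,-30,0.5],
    [0,0,0,0,0,-30,0.3],
    [0,0,0,0,0,-20,0.1],
    [0,0,0,0,0,-10,0],
    [0,0,0,0,0,0,0],
    [0,0,0,0,0,0,0],
    [0,0,0,0,0,0,0]
  ]
}}

```text
time_s: 11.2
ee_pos: [518.3, 18.3, 403.8]
ee_rot: [-179.4, 45.4, -176.8]
force: [0.8, -0.2, -0.1]
gripper_width: 0.4
gripper_force: 0.0
```

```bash
cat > swing.py <<'E'
from h import *
# hook pixels: mean over crop of tip ball across frames
F=[cam("scene") for _ in range(8)]
p=np.load("scale.npy")
T=lambda q:[p[0]+np.cos(p[2])*q[0]-np.sin(p[2])*q[1],p[1]+np.sin(p[2])*q[0]+np.cos(p[2])*q[1],q[2]]
u=proj(F[0],T((-21,0,248)));u2=proj(F[0],T((-21,12.7,249)));print("ball px",u.round(1),"px per 0.1rad",(u2-u).round(2))
x,y=np.round(u).astype(int); ref=None
for f in F:
    g=cv2.GaussianBlur(cv2.cvtColor(f["image"],cv2.COLOR_BGR2GRAY).astype(np.float32),(0,0),1)[y-14:y+15,x-16:x+17]
    if ref is None: ref=g; continue
    print(np.round(cv2.phaseCorrelate(ref,g)[0],2),float(np.abs(ref-g).max().round(1)))
cv2.imwrite("pics/"+__import__("sys").argv[1]+".png",cv2.resize(f["image"][y-50:y+30,x-40:x+40],None,fx=6,fy=6,interpolation=cv2.INTER_CUBIC))
s=state(); print({k:np.round(s[k],1) for k in("time_s","ee_pos","ee_rot","force","gripper_width")})
E
python3 swing.py sw1
```

```text
ball px [359.3 216.2] px per 0.1rad [-3.93 -2.29]
[-0.02 -0.01] 2.0
[0.09 0.01] 4.599999904632568
[ 0.   -0.02] 7.599999904632568
[ 0.1  -0.03] 10.100000381469727
[0.13 0.02] 8.800000190734863
[0.24 0.03] 12.800000190734863
[0.21 0.03] 16.700000762939453
{'time_s': np.float64(11.6), 'ee_pos': array([518.2,  18.3, 404.8]), 'ee_rot': array([-179.4,   45.5, -176.8]), 'force': array([-0.9, -0.1,  0.4]), 'gripper_width': np.float64(0.6)}
```

View pics/sw1.png

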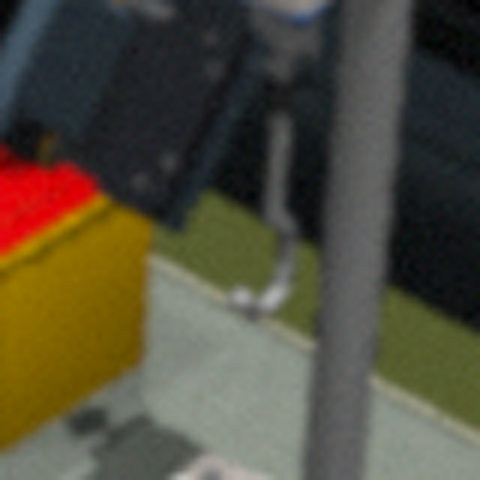

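```bash
python3 - <<'E'
from h import *
p,R=now(); plan(p,R,np.array([455.1,70,75]),Rt(2.6,0),14)
E
```

```text
n 14 goal [455.1  70.   75. ] turn/row [-0.02  3.25  0.02]
[-0.0, 3.2, 0.0, 19.8, 4.1, 13.4]
[-0.0, 3.2, 0.0, 19.0, 4.1, 14.5]
[-0.0, 3.2, 0.0, 18.2, 4.0, 15.6]
[-0.0, 3.2, 0.0, 17.2, 4.0, 16.6]
[-0.0, 3.2, 0.0, 16.3, 4.0, 17.5]
[-0.0, 3.2, 0.0, 15.3, 4.0, 18.4]
[-0.0, 3.2, 0.0, 14.2, 4.0, 19.3]
[-0.0, 3.2, 0.0, 13.1, 4.0, 20.0]
[-0.0, 3.2, 0.0, 11.9, 4.0, 20.8]
[-0.0, 3.2, 0.0, 10.7, 4.0, 21.4]
[-0.0, 3.2, 0.0, 9.5, 3.9, 22.0]
[-0.0, 3.2, 0.0, 8.3, 3.9, 22.5]
[-0.0, 3.2, 0.0, 7.0, 3.9, 22.9]
[-0.0, 3.2, 0.0, 5.7, 3.9, 23.3]
```

Emit:
{"fn": "step_arm", "kwargs": {
  "steps": [
    [0,3.3,0,19.8,4,13.4,0],
    [0,3.2,0,19,4,14.5,0],
    [0,3.3,0,18.2,4,15.6,0],
    [0,3.2,0,17.2,4,16.6,0],
    [0,3.3,0,16.3,4,17.5,0],
    [0,3.2,0,15.3,4,18.4,0],
    [0,3.3,0,14.2,4,19.3,0],
    [0,3.2,0,13.1,4,20,0]
  ]
}}

```text
time_s: 12.6
ee_pos: [481.7, 47.5, 214.9]
ee_rot: [-179.6, 19.3, -177.1]
force: [-0.2, 0.0, -0.2]
gripper_width: 0.3
gripper_force: 0.0
```

Emit:
{"fn": "step_arm", "kwargs": {
  "steps": [
    [0,3.3,0,11.9,4,20.8,0],
    [0,3.2,0,10.7,4,21.4,0],
    [0,3.3,0,9.5,4,22,0],
    [0,3.2,0,8.3,4,22.5,0],
    [0,3.3,0,7,4,22.9,0],
    [0,3.2,0,5.7,4,23.3,0],
    [0,0,0,0,0,0,0],
    [0,0,0,0,0,0,0]
  ]
}}

```text
time_s: 13.6
ee_pos: [454.9, 68.9, 75.1]
ee_rot: [-179.6, -0.0, -177.2]
force: [-0.4, -0.3, 0.4]
gripper_width: 0.4
gripper_force: 0.0
```

```bash
cat > sw2.py <<'E'
from h import *
import sys
n=int(sys.argv[1]); F=[cam("scene") for _ in range(n)]
g=np.array([cv2.cvtColor(f["image"],cv2.COLOR_BGR2GRAY).astype(np.float32)[190:212,353:372] for f in F])  # shank/bend region against dark/olive
G=np.array([cv2.cvtColor(f["image"],cv2.COLOR_BGR2GRAY).astype(np.float32)[208:224,352:368] for f in F])
# linear optic flow: shift d from least squares on image gradient
for a in(g,G):
    a=np.array([cv2.GaussianBlur(i,(0,0),.8) for i in a]); m=a.mean(0); gx=np.gradient(m,axis=1); gy=np.gradient(m,axis=0)
    k=gx*3.93/4.55+gy*2.29/4.55
    print("px along swing",[round(float(-((i-m)*k).sum()/(k*k).sum()),2) for i in a])
p,R=now(); print(state()["time_s"],p,R.inv().apply(np.array([455.1,70,60])-p),state()["force"])
np.save("sw.npy",np.array([f["image"][185:230,345:380] for f in F]))
E
python3 sw2.py 15
```

```text
px along swing [0.15, 0.17, 0.08, -0.0, -0.04, -0.12, -0.13, -0.16, -0.15, -0.11, -0.04, -0.02, 0.07, 0.15, 0.15]
px along swing [0.37, 0.37, 0.04, 0.07, -0.14, -0.26, -0.24, -0.3, -0.28, -0.27, -0.12, 0.07, 0.04, 0.29, 0.36]
14.35 [454.67732513  68.93983797  74.91161779] [-0.48393408  1.14504453 14.90347689] [-0.13158364 -0.5112594  -0.93713239]
```

Residual swing is about 0.008 rad (1 mm at the seat), so it hangs still. Now I'll press the zero key.

Emit:
{"fn": "step_arm", "kwargs": {
  "steps": [
    [0,0,0,0,1,10,0],
    [0,0,0,0,0,9,0],
    [0,0,0,0,0,5,0],
    [0,0,0,0,0,3,0],
    [0,0,0,0,0,2,0],
    [0,0,0,0,0,2,0],
    [0,0,0,0,0,1,0],
    [0,0,0,0,0,0,0]
  ]
}}

```text
time_s: 15.35
ee_pos: [454.2, 69.7, 43.2]
ee_rot: [-179.6, -0.1, -177.2]
force: [-2.8, 0.8, 5.6]
gripper_width: 0.5
gripper_force: 2.8
```

```bash
python3 - <<'E'
from h import *
p,R=now(); p=p+[0,0,30]; Q=Rt(2.6,45); G=tcp([510,302,32],Q); print(G)
plan(p,R,G-Q.apply([0,0,140]),Q,13)
E
```

```text
[523.42119842 302.60945305  18.56497116]
n 13 goal [424.5 298.1 117.6] turn/row [-0.02 -3.47  0.03]
[-0.0, -3.5, 0.0, 1.4, 17.6, -3.5]
[-0.0, -3.5, 0.0, 1.2, 17.6, -3.6]
[-0.0, -3.5, 0.0, 1.0, 17.6, -3.7]
[-0.0, -3.5, 0.0, 0.8, 17.6, -3.7]
[-0.0, -3.5, 0.0, 0.6, 17.6, -3.7]
[-0.0, -3.5, 0.0, 0.4, 17.6, -3.8]
[-0.0, -3.5, 0.0, 0.1, 17.6, -3.8]
[-0.0, -3.5, 0.0, -0.1, 17.6, -3.8]
[-0.0, -3.5, 0.0, -0.3, 17.6, -3.8]
[-0.0, -3.5, 0.0, -0.5, 17.6, -3.7]
[-0.0, -3.5, 0.0, -0.7, 17.7, -3.7]
[-0.0, -3.5, 0.0, -0.9, 17.7, -3.6]
[-0.0, -3.5, 0.0, -1.2, 17.7, -3.5]
```

Emit:
{"fn": "step_arm", "kwargs": {
  "steps": [
    [0,0,0,0,0,-6,0],
    [0,0,0,0,0,-12,0],
    [0,0,0,0,0,-12,0],
    [0,-3.5,0,1.4,17.6,-3.5,0],
    [0,-3.5,0,1.2,17.6,-3.6,0],
    [0,-3.5,0,1,17.6,-3.7,0],
    [0,-3.5,0,0.8,17.6,-3.7,0],
    [0,-3.5,0,0.6,17.6,-3.7,0]
  ]
}}

```text
time_s: 16.35
ee_pos: [443.6, 158.3, 91.0]
ee_rot: [-179.6, 17.7, -177.1]
force: [0.4, 0.1, -0.4]
gripper_width: 0.8
gripper_force: 0.0
```

Emit:
{"fn": "step_arm", "kwargs": {
  "steps": [
    [0,-3.5,0,0.4,17.6,-3.8,0.1],
    [0,-3.5,0,0.1,17.6,-3.8,0.4],
    [0,-3.5,0,-0.1,17.6,-3.8,0.7],
    [0,-3.5,0,-0.3,17.6,-3.8,1],
    [0,-3.4,0,-0.5,17.6,-3.7,1],
    [0,-3.4,0,-0.7,17.7,-3.7,1],
    [0,-3.4,0,-0.9,17.7,-3.6,1],
    [0,-3.4,0,-1.2,17.7,-3.5,1]
  ]
}}

```text
time_s: 17.35
ee_pos: [421.3, 304.8, 134.4]
ee_rot: [-178.7, 43.8, -176.9]
force: [0.1, -0.5, 0.2]
gripper_width: 75.9
gripper_force: 0.0
```

```bash
python3 - <<'E'
from h import *
f=cam("scene"); cv2.imwrite("pics/s5.png",cv2.resize(f["image"][150:290,190:370],None,fx=4,fy=4,interpolation=cv2.INTER_CUBIC))
hsv=cv2.cvtColor(f["image"],cv2.COLOR_BGR2HSV)
p,R=now(); Q=Rt(2.6,45); G=tcp([510,302,32],Q); print(p,state()["ee_rot"],"shift",R.inv().apply(G-p),"turn",np.degrees((R.inv()*Q).as_rotvec()))
E
```

```text
[421.32308303 308.54309715 135.61176931] [-178.99943273   43.88846388 -176.85938096] shift [  7.90711663  -8.81337597 154.98060578] turn [-0.62197678 -1.10811882  0.39566326]
```

View pics/s5.png

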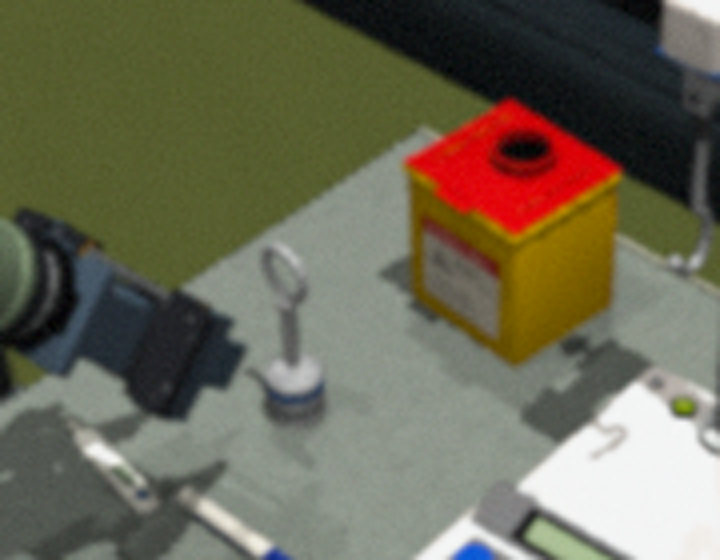

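The open gripper stands in front of the weight, about in line with it. I'll advance partway and settle.

Emit:
{"fn": "step_arm", "kwargs": {
  "steps": [
    [0,-1,0,2,0,15,1],
    [0,0,0,2,0,15,1],
    [0,0,0,0,0,15,1],
    [0,0,0,0,0,15,1],
    [0,0,0,0,0,10,1],
    [0,0,0,0,0,0,1],
    [0,0,0,0,0,0,1],
    [0,0,0,0,0,0,1]
  ]
}}

```text
time_s: 18.4
ee_pos: [460.8, 316.4, 109.9]
ee_rot: [-177.2, 42.0, -176.9]
force: [0.2, -0.2, -0.8]
gripper_width: 91.3
gripper_force: 0.0
```

```bash
python3 - <<'E'
from h import *
p,R=now(); Q=Rt(2.6,45); G=tcp([510,302,32],Q); print(p,state()["ee_rot"],"shift",R.inv().apply(G-p),"turn",np.degrees((R.inv()*Q).as_rotvec()))
E
```

```text
[460.75376301 316.3896203  109.91852057] [-177.20158498   41.98095124 -176.88703637] shift [ 15.14498616 -11.80800016 109.97168721] turn [-2.44467779 -3.00926365  0.44583426]
```

```bash
python3 - <<'E'
from h import *
s=state(); print(s["qpos"].round(2),s["qvel"].round(1))
E
```

```text
[ 51.99  16.47 126.65 -77.    33.33  26.09] [ 0.1 -0.1 -0.1 -0.1  0.   0.1]
```

```bash
cat > kin.py <<'E'
from h import *
from scipy.optimize import least_squares
S=[([66.463,18.312,89.639,0,72.044],[219.037,531.663,213.976]),([-1.,-10.5,110.3,3.7,34.6],[538.8,14.9,392.6])]
def ax(q,sg=1):
    q=np.radians(q); B=Ro.from_euler("z",q[0]); F=B*Ro.from_euler("y",q[1]+q[2]); T=F*Ro.from_euler("z",sg*q[3])*Ro.from_euler("y",q[4]); return B,B*Ro.from_euler("y",q[1]),F,T
def fk(q,k,sg=1):
    B,U,F,T=ax(q,sg); a1,h,a2,a3,e,d=k
    return B.apply([a1,0,h])+U.apply([0,0,a2])+F.apply([e,0,a3])+T.apply([0,0,d])
E
python3 - <<'E'
from kin import *
s=state(); S.append((list(s["qpos"][:5]),list(s["ee_pos"])))
z=now()[1].apply([0,0,1])
for sg in(1,-1):
    print(sg,ax(S[-1][0],sg)[3].apply([0,0,1]),z)
    k0=np.array([0,300,450,450,0,300.])
    r=least_squares(lambda k:np.r_[np.concatenate([fk(q,k,sg)-p for q,p in S]),(k-k0)*[.05,.01,.01,.01,.05,.01]],k0); print(r.x.round(1),r.fun[:9].round(1))
    np.save(f"k{sg}.npy",r.x)
E
```

```text
1 [ 0.6697513  -0.01246987 -0.74248077] [ 0.6697513  -0.01246987 -0.74248077]
[  9.8 142.4 569.  412.5  18.6 320.3] [ 10.7  -4.2   3.6  -0.4 -12.6  -2.9   2.4  -2.2  -0.7]
-1 [-0.17393082  0.64689286 -0.74248077] [ 0.6697513  -0.01246987 -0.74248077]
[ 349.5  215.  -165.7  251.5 -175.  -175.3] [ 16.8   9.8 108.1  -6.8 -17.8 -88.3 -64.8  37.8 -19.7]
```

```bash
cat >> kin.py <<'E'
def fkb(q,k): return fk(q,k[:6])+ax(q)[0].apply([0,k[6],0])
def ik(P,z,k,q0):
    r=least_squares(lambda q:np.r_[fkb(q,k)-P,300*(ax(q)[3].apply([0,0,1])-z)],q0,bounds=([-178,-48.3,12.3,-77,2.8],[178,115.4,149.8,257,150.5])); return r.x,r.cost
E
python3 - <<'E'
from kin import *
s=state(); S.append((list(s["qpos"][:5]),list(s["ee_pos"])))
k0=np.array([0,200,500,450,0,300.,12])
r=least_squares(lambda k:np.r_[np.concatenate([fkb(q,k)-p for q,p in S]),(k-k0)*[.02,.01,.01,.01,.02,.01,.02]],k0); k=r.x; print(k.round(1),r.fun[:9].round(1)); np.save("k.npy",k)
for tilt in(30,38,45):
  for h in(2.6,15,30,40):
    Q=Rt(h,tilt); z=Q.apply([0,0,1]); o=[]
    for g in([510,302,32],[510,302,120],[622,22.5,140],[622,22.5,109]):
        for q4 in (0,150):
            q,c=ik(tcp(g,Q),z,k,[np.degrees(np.arctan2(g[1],g[0])),15,115,q4,30]); 
            if c<3: o.append(q.round(0).astype(int).tolist()); break
        else: o.append(None)
    print(tilt,h,o)
E
```

```text
[ -1.2 140.  593.2 417.8  25.1 336.4  11.8] [-0.3  0.1  0.2  0.  -0.2 -0.1  0.1 -0.1 -0. ]
30 2.6 [[39, 26, 122, -68, 18], [39, 18, 117, -41, 26], [0, 16, 115, 3, 19], [0, 19, 117, 4, 14]]
30 15 [[35, 25, 124, -76, 10], [35, 16, 119, -31, 19], [-4, 17, 114, 25, 22], [-4, 19, 116, 31, 18]]
30 30 [None, [29, 16, 120, 1, 14], [-8, 18, 112, 37, 31], [-8, 21, 114, 42, 27]]
30 40 [[26, 25, 125, 79, 7], [26, 16, 120, 25, 17], [-10, 20, 110, 39, 37], [-10, 22, 112, 43, 34]]
38 2.6 [[41, 27, 127, 257, 23], [41, 18, 122, -70, 24], [0, 16, 121, 15, 6], None]
38 15 [[36, 26, 130, 229, 17], [36, 16, 125, -77, 13], [-5, 16, 120, 59, 14], [-5, 19, 122, 79, 13]]
38 30 [[29, 25, 131, 178, 15], None, [-11, 18, 117, 61, 28], [-11, 21, 119, 69, 26]]
38 40 [[24, 26, 131, 144, 16], [24, 16, 126, 79, 10], [-14, 20, 114, 58, 36], [-14, 22, 116, 63, 34]]
45 2.6 [[44, 29, 131, 241, 32], None, [0, 16, 126, 166, 7], [0, 19, 128, 172, 13]]
45 15 [[38, 28, 134, 214, 30], [38, 17, 130, 241, 18], [-7, 17, 125, 107, 16], [-7, 20, 127, 123, 18]]
45 30 [[29, 28, 136, 179, 29], [29, 16, 131, 177, 12], [-13, 19, 122, 83, 29], [-13, 22, 123, 92, 29]]
45 40 [[23, 28, 135, 155, 29], [23, 16, 131, 132, 16], [-17, 21, 118, 74, 38], [-17, 24, 120, 79, 37]]
```

```bash
python3 - <<'E'
from kin import *
k=np.load("k.npy")
for tilt in(38,42,45):
  for h in(-50,-35,-20,40,50,60):
    Q=Rt(h,tilt); z=Q.apply([0,0,1]); o=[]
    for g in([510,302,32],[510,302,80],[510,302,150],[560,160,190],[550,22,170],[622,22.5,109]):
        q,c=ik(tcp(g,Q)-z*9+z*0,z,k,[np.degrees(np.arctan2(g[1],g[0])),15,115,70*np.sign(h),30]); T=ax(q)[3]; 
        # q6: angle of tool y (heading frame) about z vs wrist frame
        y=T.inv().apply(Q.apply([0,1,0])); 
        o.append(q.round(0).astype(int).tolist()[2:]+[int(np.degrees(np.arctan2(y[1],y[0])))] if c<3 else None)
    print(tilt,h,o)
s=state();T=ax(s["qpos"][:5])[3]; y=T.inv().apply(now()[1].apply([0,1,0])); print("q6 now",s["qpos"][5],np.degrees(np.arctan2(y[1],y[0])))
E
```

```text
38 -50 [[104, -46, 57, -139], [102, -44, 62, -144], [98, -41, 68, -150], [104, -44, 61, -161], [115, -51, 49, -164], [110, -55, 44, -160]]
38 -35 [[112, -56, 48, -142], [110, -52, 51, -149], [105, -47, 57, -157], [110, -48, 50, -170], [120, -55, 37, -175], [116, -63, 32, -167]]
38 -20 [[119, -69, 38, -143], [116, -61, 41, -153], [112, -52, 46, -165], [116, -51, 38, 177], [124, -55, 24, 169], [121, -71, 19, -174]]
38 40 [[131, 142, 16, -65], [128, 112, 10, -35], [123, 51, 12, 27], [119, 50, 29, 13], [120, 54, 39, -7], [116, 62, 34, -14]]
38 50 [[129, 114, 20, -50], [127, 91, 18, -25], [122, 59, 21, 7], [116, 51, 38, 1], [117, 51, 47, -14], [112, 57, 42, -19]]
38 60 [[127, 94, 26, -42], [124, 78, 26, -24], [120, 59, 30, -2], [113, 50, 46, -6], [113, 48, 55, -20], [108, 52, 50, -23]]
42 -50 [[104, -49, 60, -135], [102, -47, 64, -140], [99, -45, 70, -146], [105, -49, 62, -156], [117, -57, 50, -157], [112, -62, 46, -153]]
42 -35 [[112, -60, 50, -136], [110, -56, 53, -143], [107, -51, 59, -152], [112, -55, 51, -163], [123, -64, 38, -164], [119, -74, 33, -155]]
42 -20 [[120, -75, 40, -135],
[... 564 characters left out ...]
 -152], [118, -61, 51, -152], [113, -66, 47, -147]]
45 -35 [[113, -63, 52, -133], [111, -59, 55, -139], [107, -55, 60, -148], [113, -59, 51, -158], [124, -71, 39, -157], None]
45 -20 [None, [119, -73, 44, -139], [115, -64, 48, -152], [120, -67, 38, -164], None, None]
45 40 [[136, 155, 29, -79], [133, 145, 21, -68], [129, 110, 13, -32], [124, 72, 28, -10], [124, 69, 41, -24], [120, 78, 37, -32]]
45 50 [[134, 131, 31, -70], [131, 118, 26, -54], [127, 91, 22, -25], [121, 67, 38, -15], [120, 62, 50, -27], [115, 69, 45, -32]]
45 60 [[131, 111, 34, -61], [128, 98, 32, -47], [124, 79, 32, -24], [117, 62, 47, -20], [115, 57, 57, -30], [110, 61, 53, -33]]
q6 now 26.089135201171267 -153.91086479882873
```

The joint model explains it: at heading 2.6° and 45° tilt, joint 4 hits its -77° limit. Heading -45° with 42° tilt keeps every joint in range both at the grasp and at the hook, so I'll turn to that.

```bash
python3 - <<'E'
from kin import *
import pickle
k=np.load("k.npy"); Q=Rt(-45,42); z=Q.apply([0,0,1])
for g in([510,302,31],[510,302,60],[510,302,150],[560,160,190],[550,22,170],[622.4,22.5,79+35],[622.4,22.5,79+31]):
    P=np.array(g)+13*z; q,c=ik(P,z,k,[20,15,110,-60,45]); print(g,q.round(0),round(c,2))
f=pickle.load(open("scene0.pkl","rb")); print("box",onz(f,318,239,0),onz(f,343,226,0),onz(f,293,223,0), "therm",onz(f,218,266,5))
p,R=now(); plan(p,R,np.array([510,302,31])-127*z,Q,8)
E
```

```text
[510, 302, 31] [ 51.  36. 107. -53.  56.] 0.0
[510, 302, 60] [ 51.  34. 106. -51.  59.] 0.0
[510, 302, 150] [ 51.  27. 102. -47.  66.] 0.0
[560, 160, 190] [ 36.  19. 108. -51.  58.] 0.0
[550, 22, 170] [ 22.  14. 119. -59.  46.] 0.0
[622.4, 22.5, 114] [ 19.  24. 114. -65.  42.] 0.0
[622.4, 22.5, 110] [ 19.  24. 114. -66.  41.] 0.0
box [665.74914632 220.95966306   0.        ] [765.24556013 201.65236909   0.        ] [669.07830505 331.67405044   0.        ] therm [377.38659412 360.43173876   5.        ]
n 8 goal [449.9 362.1 125.4] turn/row [3.69 0.11 4.46]
[3.7, 0.1, 4.5, -0.5, 5.7, -2.4]
[3.7, 0.1, 4.5, -0.1, 5.5, -2.8]
[3.7, 0.1, 4.5, 0.4, 5.3, -3.1]
[3.7, 0.1, 4.5, 0.8, 5.1, -3.5]
[3.7, 0.1, 4.5, 1.2, 4.8, -3.8]
[3.7, 0.1, 4.5, 1.5, 4.4, -4.1]
[3.7, 0.1, 4.5, 1.9, 4.0, -4.3]
[3.7, 0.1, 4.5, 2.2, 3.6, -4.6]
```

Emit:
{"fn": "step_arm", "kwargs": {
  "steps": [
    [3.7,0.1,4.5,-0.5,5.7,-2.4,1],
    [3.7,0.1,4.5,-0.1,5.5,-2.8,1],
    [3.7,0.1,4.5,0.4,5.3,-3.1,1],
    [3.7,0.1,4.5,0.8,5.1,-3.5,1],
    [3.7,0.1,4.5,1.2,4.8,-3.8,1],
    [3.7,0.1,4.5,1.5,4.4,-4.1,1],
    [3.7,0.1,4.5,1.9,4,-4.3,1],
    [3.7,0.1,4.5,2.2,3.6,-4.6,1]
  ]
}}

```text
time_s: 19.4
ee_pos: [449.6, 362.7, 125.3]
ee_rot: [179.8, 42.0, 134.4]
force: [-0.5, 0.2, 0.9]
gripper_width: 91.3
gripper_force: 0.0
```

```bash
cat > go.py <<'E'
from kin import *
def go(hold,back=0,Q=Rt(-45,42)):
    p,R=now(); G=np.array(hold)+(13-back)*Q.apply([0,0,1]); s=state()
    print(s["time_s"],p.round(1),s["qpos"].round(1),"shift",R.inv().apply(G-p).round(1),"turn",np.degrees((R.inv()*Q).as_rotvec()).round(1))
E
python3 -c "
from go import *
go([510,302,31])"
```

```text
19.4 [449.6 362.7 125.3] [ 59.7  29.3  99.6 -43.2  70.6  37.4] shift [ -0.5   0.4 140.4] turn [-0.2 -0.  -0.5]
```

Emit:
{"fn": "step_arm", "kwargs": {
  "steps": [
    [0,0,-0.5,-0.5,0.4,12,1],
    [0,0,0,0,0,20,1],
    [0,0,0,0,0,25,1],
    [0,0,0,0,0,25,1],
    [0,0,0,0,0,25,1],
    [0,0,0,0,0,20,1],
    [0,0,0,0,0,9,1],
    [0,0,0,0,0,4,1]
  ]
}}

```text
time_s: 20.4
ee_pos: [516.8, 295.4, 21.2]
ee_rot: [-179.7, 42.0, 135.2]
force: [-0.6, -0.3, -0.3]
gripper_width: 91.4
gripper_force: 0.0
```

```bash
python3 -c "
from go import *
go([510,302,31])
f=cam('scene'); cv2.imwrite('pics/s6.png',cv2.resize(f['image'][180:290,190:330],None,fx=5,fy=5,interpolation=cv2.INTER_CUBIC))"
```

```text
20.4 [516.8 295.4  21.2] [ 50.6  36.  107.  -53.   56.5  43.7] shift [ 0.5 -0.1 -0.7] turn [-0.2 -0.   0.2]
```

View pics/s6.png

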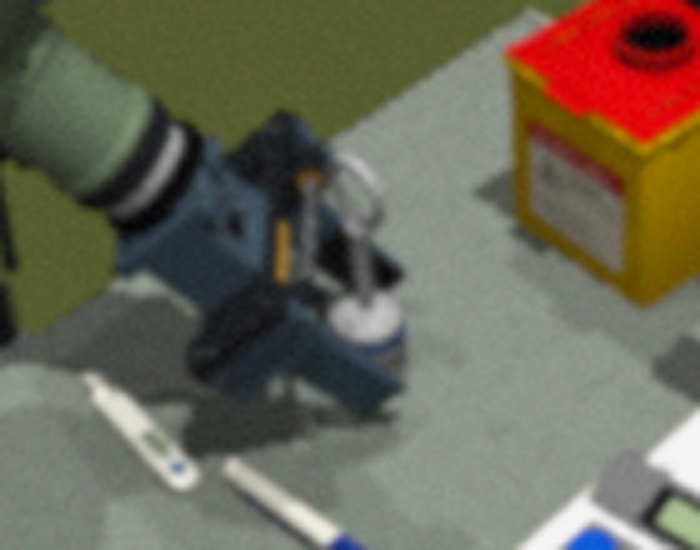

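The weight stands between the pads with shank and eye clear of the gripper's body. Close.

Emit:
{"fn": "step_arm", "kwargs": {
  "steps": [
    [0,0,0,0,0,0,0.8],
    [0,0,0,0,0,0,0.7],
    [0,0,0,0,0,0,0.62],
    [0,0,0,0,0,0,0.56],
    [0,0,0,0,0,0,0.5],
    [0,0,0,0,0,0,0.44],
    [0,0,0,0,0,0,0.4],
    [0,0,0,0,0,0,0.38]
  ],
  "force": 25
}}

```text
time_s: 21.45
ee_pos: [517.0, 296.3, 21.7]
ee_rot: [-179.8, 42.0, 135.2]
force: [1.5, 2.4, 0.5]
gripper_width: 43.0
gripper_force: 25.0
```

Emit:
{"fn": "step_arm", "kwargs": {
  "steps": [
    [0,0,0,0,0,0,0.3],
    [0,0,0,0,0,0,0.3],
    [0,0,0,-1.5,0,-1.5,0.3],
    [0,0,0,-3,0,-3,0.3],
    [0,0,0,-7,0,-7,0.3],
    [0,0,0,-9,0,-9,0.3],
    [0,0,0,-9,0,-9,0.3],
    [0,0,0,-9,0,-9,0.3]
  ]
}}

```text
time_s: 22.45
ee_pos: [518.9, 293.9, 77.1]
ee_rot: [-179.8, 42.0, 135.2]
force: [0.1, 0.3, -4.7]
gripper_width: 43.4
gripper_force: 25.0
```

```bash
python3 -c "
from go import *
go([550,22.5,119])
f=cam('scene'); cv2.imwrite('pics/s7.png',cv2.resize(f['image'][170:270,200:320],None,fx=6,fy=6,interpolation=cv2.INTER_CUBIC)); import pickle; pickle.dump(f,open('f7.pkl','wb'))"
```

```text
22.45 [518.9 293.9  77.1] [ 50.4  31.5 104.8 -49.9  60.5  37.5] shift [-186.7 -170.   125.3] turn [-0.1 -0.   0.1]
```

View pics/s7.png

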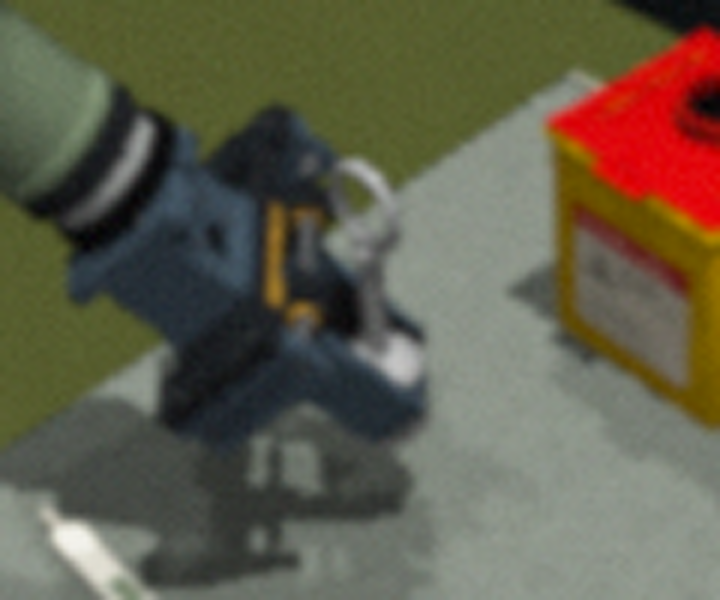

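The weight is lifted, looks upright, and its eye is clear of the gripper. Eye hole centre is at about crop (362,203) and shank foot (383,345). I'll locate the eye in the tool frame.

```bash
python3 - <<'E'
from go import *
import pickle
from scipy.optimize import least_squares
f=pickle.load(open('f7.pkl','rb')); p,R=now()
px=lambda a:np.array([200+(a[0]+.5)/6-.5,170+(a[1]+.5)/6-.5])
dz=55.6
print("eye",onz(f,*px((362,203)),138+dz),"foot",onz(f,*px((383,345)),46+dz))
# ring fit: outer outline points on picture
out=[px(a) for a in[(352,157),(330,178),(333,220),(402,212),(385,172)]]
t=np.radians(np.arange(0,360,4))
def ring(x,y,z,psi,r): return np.array([proj(f,[x-np.sin(psi)*r*np.cos(a),y+np.cos(psi)*r*np.cos(a),z+r*np.sin(a)]) for a in t])
for deg in range(-30,40,10):
    r=least_squares(lambda P:[np.hypot(*(ring(P[0],P[1],138+dz,np.radians(deg),24)-o).T).min() for o in out],[512,300]); print(deg,round(r.cost,2),r.x.round(1), "tool",R.inv().apply(np.r_[r.x,31+dz]-p).round(1))
E
python3 - <<'E'
import cv2
a=cv2.imread('pics/s7.png'); cv2.imwrite('pics/s7b.png',cv2.resize(a[120:400,270:450],None,fx=2.1,fy=2.1,interpolation=cv2.INTER_CUBIC))
E
```

```text
eye [510.68538644 302.20761551 193.6       ] foot [515.74760333 301.81567453 101.6       ]
-30 32.96 [515.8 306.9] tool [  3.5   6.2 -13.5]
-20 17.67 [511.7 301.9] tool [  3.   -0.3 -13.1]
-10 7.63 [512.5 302.9] tool [  3.1   1.  -13.2]
0 2.59 [512.1 301.8] tool [  2.7  -0.1 -12.8]
10 1.53 [511.6 299.9] tool [  2.   -1.7 -12.2]
20 2.57 [511.1 301.1] tool [  2.9  -1.3 -13. ]
30 3.73 [511.1 302.6] tool [  3.7  -0.3 -13.7]
```

```bash
cat > wp.py <<'E'
from go import *
p0=np.load("scale.npy")
def W(sx,base,sy=0):  # TCP for eye at scale (sx,sy), weight underside at height base
    c,s=np.cos(p0[2]),np.sin(p0[2]); return np.array([p0[0]+c*sx-s*sy+OFF[0],p0[1]+s*sx+c*sy+OFF[1],base+21.6])
OFF=(-511.8+518.9,-301.5+293.9)
def sh(P,Q=None):
    p,R=now(); print(np.round(P,1),"from",p.round(1),"shift",R.inv().apply(np.array(P)-p).round(1))
E
python3 -c "
from wp import *
sh(W(-60,108)); R=Rt(-45,42)
for a,b in(((-60,108),(-35,108)),((-35,108),(-20,108)),((-20,108),(-10,103)),((-10,103),(0,98)),((0,98),(0,79))): print(a,b,R.inv().apply(W(*b)-W(*a)).round(1))
k=np.load('k.npy')
for a in((-60,108),(0,98),(0,79)): print(ik(W(*a),R.apply([0,0,1]),k,[20,15,110,-60,45])[0].round(0))
"
```

```text
[569.6  12.2 129.6] from [519.7 294.3  78.9] shift [-208.3 -164.3  119.6]
(-60, 108) (-35, 108) [-12.5  18.5  11.3]
(-35, 108) (-20, 108) [-7.5 11.1  6.8]
(-20, 108) (-10, 103) [-1.7  7.4  8.2]
(-10, 103) (0, 98) [-1.7  7.4  8.2]
(0, 98) (0, 79) [12.7  0.  14.1]
[ 21.  18. 120. -64.  43.]
[ 19.  23. 113. -63.  42.]
[ 19.  24. 114. -66.  41.]
```

Emit:
{"fn": "step_arm", "kwargs": {
  "steps": [
    [0,0,0,-6.6,-5.2,3.8,0.3],
    [0,0,0,-13.1,-10.3,7.5,0.3],
    [0,0,0,-16.4,-12.9,9.4,0.3],
    [0,0,0,-16.4,-12.9,9.4,0.3],
    [0,0,0,-16.4,-12.9,9.4,0.3],
    [0,0,0,-16.4,-12.9,9.4,0.3],
    [0,0,0,-16.4,-12.9,9.4,0.3],
    [0,0,0,-16.4,-12.9,9.4,0.3]
  ]
}}

```text
time_s: 23.5
ee_pos: [547.5, 132.5, 105.3]
ee_rot: [-179.7, 42.0, 135.2]
force: [0.3, -0.2, -4.6]
gripper_width: 43.1
gripper_force: 25.0
```

Emit:
{"fn": "step_arm", "kwargs": {
  "steps": [
    [0,0,0,-16.4,-13,9.5,0.3],
    [0,0,0,-16.4,-13,9.5,0.3],
    [0,0,0,-16.4,-13,9.5,0.3],
    [0,0,0,-16.4,-13,9.5,0.3],
    [0,0,0,-11.5,-9.1,6.6,0.3],
    [0,0,0,-8.2,-6.5,4.7,0.3],
    [0,0,0,-4.9,-3.9,2.8,0.3],
    [0,0,0,0,0,0,0.3]
  ]
}}

```text
time_s: 24.5
ee_pos: [569.0, 11.5, 126.8]
ee_rot: [-179.7, 42.0, 135.2]
force: [-0.1, 0.1, -4.9]
gripper_width: 42.9
gripper_force: 25.0
```

```bash
python3 - <<'E'
from wp import *
F=[cam("scene") for _ in range(2)]; f=F[-1]; p,R=now(); s=state()
print(s["time_s"],s["qpos"].round(1),s["force"].round(1),s["gripper_width"],"turn",np.degrees((R.inv()*Rt(-45,42)).as_rotvec()).round(1))
sh(W(-35,108))
# numeric look: expected eye ring vs picture
e=p+[-OFF[0],-OFF[1],-21.6+138]; u=proj(f,e); print("eye px expected",u.round(1),"ball",proj(f,W(-21,110.6)+[-OFF[0],-OFF[1],-21.6+138]).round(1))
x,y=np.round(u).astype(int)
g=cv2.cvtColor(f["image"],cv2.COLOR_BGR2GRAY)[y-14:y+16,x-13:x+32]
print(x-13,y-14); print("\n".join("".join(f"{v//10:3d}" for v in r) for r in g))
E
```

```text
24.6 [ 21.2  18.1 119.8 -64.   42.9  25.5] [-0.1  0.  -5.2] 43.1811668208441 turn [-0.1 -0.   0.2]
[594.6  13.3 129.6] from [569.1  12.2 126.7] shift [-14.8  18.8   9.3]
eye px expected [350.2 225.4] ball [359.3 216. ]
337 211
  9  9  9  9  9  9 10 11 13 13 14 14 13 11 10  9  8  8  8  8  8  8  8  8  8  8  8  9 11 11  9  8  8  8  7  7  7  8  8  9  9  9 10  9  9
  8  9  9  9  9  9 10 12 13 13 13 13 14 14 13 11 10  9  8  8  8  8  9  8  8  8  9 10 12 11  9  8  8  8  8  7  7  8  8  9  9  9  9  9  9
  7  8  8  9  9  9 10 13 14 14 13 13 13 13 14 14 13 11 10  8  9 10 10  9  8  8 10 13 14 12  9  8  8  8  8  7  7  7  8  9  9  9 10 10  8
  5  7  8  8  8  9 11 13 14 14 14 14 13 13 13 14 14 13 12 11 11 13 14 12 10 10 13 16 15 12  9  8  8  8  8  7  7  7  8  8  9 10  9  9  8
  6  6  7  7  8  9 11 13 13 14 14 14 14 14 14 13 13 14 14 13 13 15 16 14 11 12 16 17 15 11  9  8  8  8  8  7  7  7  8  9 10  9  9  9  8
  7  6  5  6  7  8 10 13 13 14 14 14 14 14 14 14 13 13 13 12 12 13 13 12 12 13 15 15 13  9  8  8  8  8  8  7  7  8  9  9  9  9 10  9  9
  8  6  4  5  6  8 10 12 13 14 15 15 15 15 14 14 14 13 13
[... 2506 characters left out ...]
 9  9  9  9  9 11 13
  5  7  8  6  5  6  7 10 11 12 11 10 10 10 10 10 13 14 14 14 14 14 14 14 14 14 14 14 14 14 14 14 12  9  7  8  8  8  9  9  9  9 10 11 13
  5  6  7  6  5  4  6  8  9  9  8  8  7  8  9 11 13 14 14 14 14 14 14 14 14 14 14 14 14 14 14 14 12  9  7  7  8  8  9  9  9  9 10 11 14
  4  5  5  5  4  3  4  5  7  8  7  7  8  8  8 11 13 14 14 14 14 14 14 14 14 14 14 14 14 15 14 13 12  9  7  8  8  9  9  9  9  9 10 12 14
  4  3  3  3  3  2  3  4  5  6  7  7  8  8  9 11 13 14 14 14 14 14 14 14 14 15 14 14 14 14 14 14 11  9  7  8  8  9  9  9  9  9 10 12 14
  3  3  3  3  3  2  2  2  4  5  6  7  8  9  8 10 12 14 14 15 14 14 14 14 14 14 14 14 14 14 14 13 11  9  7  8  8  9  9  9  9  9 10 13 14
```

Numerically the ball is at (359,215) and the ring centre about (350.3,226), as expected but roughly 3 mm low. I'll raise it and bring the eye over the tip.

Emit:
{"fn": "step_arm", "kwargs": {
  "steps": [
    [0,0,0,-3.2,1,-2,0.3],
    [0,0,0,-3.4,4.5,2.6,0.3],
    [0,0,0,-3.4,4.9,2.8,0.3],
    [0,0,0,-3.4,4.9,2.8,0.3],
    [0,0,0,-3.4,4.9,2.8,0.3],
    [0,0,0,-3.4,4.9,2.8,0.3],
    [0,0,0,-3.4,4.8,2.8,0.3],
    [0,0,0,0,0,0,0.3]
  ]
}}

```text
time_s: 25.6
ee_pos: [610.0, 13.6, 131.7]
ee_rot: [-179.8, 42.0, 135.2]
force: [-0.6, -0.2, -5.0]
gripper_width: 43.1
gripper_force: 25.0
```

```bash
python3 - <<'E'
from wp import *
s=state(); print(s["time_s"],s["force"].round(1)); sh(W(-20,110)); sh(W(-10,105)); sh(W(0,100)); sh(W(0,79))
f=cam("scene"); g=cv2.cvtColor(f["image"],cv2.COLOR_BGR2GRAY)[203:240,345:372]; p=now()[0]
print("eye px expected",proj(f,p+[-OFF[0],-OFF[1],-21.6+138]).round(1)); print("\n".join(str(203+i)+"".join(f"{v//10:3d}" for v in r) for i,r in enumerate(g)))
E
```

```text
25.6 [-0.6 -0.2 -5. ]
[609.5  14.  131.6] from [610.   13.6 131.7] shift [ 0.5 -0.  -0.3]
[619.5  14.4 126.6] from [610.   13.6 131.7] shift [-1.2  7.4  7.9]
[629.5  14.9 121.6] from [610.   13.6 131.7] shift [-2.8 14.8 16.1]
[629.5  14.9 100.6] from [610.   13.6 131.7] shift [11.2 14.8 31.7]
eye px expected [359.6 216.1]
203  5  5  6  7  8  8  8  8  8  8  8  8  8  8  8  8  8  7  7  7  8  8  6  3  2  1  1
204  4  4  5  7  8  8  8  8  8  8  8  8  8  8  8  8  8  8  8  7  7  7  6  4  2  1  1
205  3  4  4  5  6  8  8  8  8  8  8  8  8  8  8  8  8  8  8  8  7  7  7  5  3  3  1
206  4  3  4  4  5  7  8  8  8  8  8  8  8  8  8  8  8  8  8  8  7  7  8  7  6  5  3
207  4  4  4  3  4  5  7  8  8  8  8  9  8  9  8  9  8  8  8  8  7  8  8  8  8  7  5
208  4  4  4  3  4  5  7  8  8  9 10 10 11 12 12 10  9  8  8  8  8  8  9  9  8  8  7
209  4  4  4  4  5  6  8  8  9 10 11 12 13 15 15 14 12 10  9  8  9  9  9  8  8  8  7
210  4  3  5  7  8  8  8  8  8  9  9  9 11 13 14 15 15 13 10  9 10 10  9  8  8  8  7
211  2  3  5  9 10 11 10  9  8  7  7  7  8  9 11 13 15 15 13 11 11 11  9  8  8  8  8
212  2  2  
[... 1668 characters left out ...]
14 14 14 14 13 10  7
232 10  6  4  3  3  3  3  3  2  2  2  4  7  8  9  9 11 13 14 14 14 14 14 14 13 10  8
233  9  6  4  3  4  3  3  3  2  2  2  4  6  8  8  9 11 13 14 14 14 14 14 14 13 10  8
234  7  5  3  4  6  6  5  4  3  2  2  3  6  8  8  9 10 13 14 14 14 14 14 14 13  9  7
235  4  3  4  7  8  9  8  6  4  2  2  4  6  8  9  8 10 12 13 14 14 14 14 14 13 10  8
236  3  3  4  5  7  9  8  7  5  2  2  4  7  8  9  9  8  9 11 13 14 14 14 14 12  9  8
237  3  3  3  4  7  8  9  8  5  2  2  4  7  8  9  8  6  6  8 12 14 14 14 14 12  9  7
238  3  3  3  4  6  9  9  7  4  3  4  6  7  9  9  8  7  5  6  9 12 14 14 14 12  9  7
239  3  3  3  4  7  8  8  6  5  5  7  7  8  9  9 11 10  9  6  7 11 14 14 14 12  9  7
```

The ring surrounds the tip with no contact force. Continue into the mouth and lower.

Emit:
{"fn": "step_arm", "kwargs": {
  "steps": [
    [0,0,0,-0.4,2.5,2.7,0.3],
    [0,0,0,-0.4,2.5,2.7,0.3],
    [0,0,0,-0.4,2.5,2.7,0.3],
    [0,0,0,-0.5,2.5,2.7,0.3],
    [0,0,0,-0.5,2.5,2.7,0.3],
    [0,0,0,-0.6,2.3,2.6,0.3],
    [0,0,0,0,0,0,0.3],
    [0,0,0,0,0,0,0.3]
  ]
}}

```text
time_s: 26.65
ee_pos: [628.9, 14.9, 121.5]
ee_rot: [-179.7, 42.0, 135.2]
force: [0.2, 0.3, -5.4]
gripper_width: 43.0
gripper_force: 25.0
```

```bash
python3 -c "
from wp import *
s=state(); print(s['time_s'],s['force'].round(1),s['torque'].round(2)); sh(W(0,100)); sh(W(0,82)); sh(W(0,79))"
```

```text
26.65 [ 0.2  0.3 -5.4] [ 0.67  0.68 -0.  ]
[629.5  14.9 121.6] from [628.9  14.9 121.5] shift [-0.4  0.4  0.2]
[629.5  14.9 103.6] from [628.9  14.9 121.5] shift [11.7  0.5 13.6]
[629.5  14.9 100.6] from [628.9  14.9 121.5] shift [13.7  0.5 15.8]
```

Emit:
{"fn": "step_arm", "kwargs": {
  "steps": [
    [0,0,0,1.5,0,1.7,0.3],
    [0,0,0,2,0,2.2,0.3],
    [0,0,0,2,0,2.2,0.3],
    [0,0,0,2,0,2.2,0.3],
    [0,0,0,1.5,0,1.7,0.3],
    [0,0,0,1.3,0,1.5,0.3],
    [0,0,0,1,0,1.1,0.3],
    [0,0,0,0,0,0,0.3]
  ]
}}

```text
time_s: 27.65
ee_pos: [628.9, 14.9, 104.4]
ee_rot: [-179.7, 42.0, 135.2]
force: [-0.5, -0.3, -4.6]
gripper_width: 42.9
gripper_force: 25.0
```

Emit:
{"fn": "step_arm", "kwargs": {
  "steps": [
    [0,0,0,0.3,0,0.4,0.3],
    [0,0,0,0.3,0,0.4,0.3],
    [0,0,0,0.3,0,0.4,0.3],
    [0,0,0,0.3,0,0.3,0.3],
    [0,0,0,0,0,0,0.3],
    [0,0,0,0,0,0,0.3],
    [0,0,0,0,0,0,0.3],
    [0,0,0,0,0,0,0.3]
  ]
}}

```text
time_s: 28.65
ee_pos: [629.2, 14.8, 102.9]
ee_rot: [-179.8, 42.0, 135.2]
force: [-0.2, -0.5, -0.5]
gripper_width: 43.3
gripper_force: 25.0
```

The force dropped to about 0, so the hook carries the weight. Release gently.

Emit:
{"fn": "step_arm", "kwargs": {
  "steps": [
    [0,0,0,0,0,0,0.46],
    [0,0,0,0,0,0,0.47],
    [0,0,0,0,0,0,0.475],
    [0,0,0,0,0,0,0.48],
    [0,0,0,0,0,0,0.485],
    [0,0,0,0,0,0,0.49],
    [0,0,0,0,0,0,0.495],
    [0,0,0,0,0,0,0.5]
  ],
  "force": 5
}}

```text
time_s: 29.65
ee_pos: [629.1, 14.8, 102.7]
ee_rot: [-179.7, 42.0, 135.2]
force: [0.6, 0.7, -0.1]
gripper_width: 45.6
gripper_force: 0.0
```

Emit:
{"fn": "step_arm", "kwargs": {
  "steps": [
    [0,0,0,0,0,0,0.505],
    [0,0,0,0,0,0,0.51],
    [0,0,0,0,0,0,0.515],
    [0,0,0,0,0,0,0.52],
    [0,0,0,0,0,0,0.525],
    [0,0,0,0,0,0,0.53],
    [0,0,0,0,0,0,0.535],
    [0,0,0,0,0,0,0.54]
  ]
}}

```text
time_s: 30.65
ee_pos: [629.1, 14.8, 102.7]
ee_rot: [-179.7, 42.0, 135.2]
force: [-0.5, -0.2, 0.0]
gripper_width: 48.7
gripper_force: 0.0
```

Emit:
{"fn": "step_arm", "kwargs": {
  "steps": [
    [0,0,0,0,0,0,0.55],
    [0,0,0,0,0,0,0.56],
    [0,0,0,0,0,0,0.57],
    [0,0,0,0,0,0,0.58],
    [0,0,0,0,0,0,0.59],
    [0,0,0,0,0,0,0.6],
    [0,0,0,0,0,0,0.61],
    [0,0,0,0,0,0,0.62]
  ]
}}

```text
time_s: 31.65
ee_pos: [629.0, 14.8, 102.7]
ee_rot: [-179.7, 42.0, 135.2]
force: [0.4, -0.2, -0.0]
gripper_width: 57.0
gripper_force: 0.0
```

```bash
python3 - <<'E'
from wp import *
F=[cam("scene") for _ in range(16)]
c=proj(F[0],[622.4,22.5,79+23]); print("body px",c.round(1), "px for 10mm y", (proj(F[0],[622,32.5,102])-c).round(1),"x",(proj(F[0],[632.4,22.5,102])-c).round(1))
def flow(a):
    a=np.array([cv2.GaussianBlur(i,(0,0),.8) for i in a]); m=a.mean(0); gx=np.gradient(m,axis=1).ravel(); gy=np.gradient(m,axis=0).ravel()
    return np.array([np.linalg.lstsq(np.c_[gx,gy],-(i-m).ravel(),rcond=None)[0] for i in a]).round(2)
gr=[cv2.cvtColor(f["image"],cv2.COLOR_BGR2GRAY).astype(np.float32) for f in F]
for n,q in(("eye",[622.4,22.5,217]),("shank",[622.4,22.5,160])):
    x,y=np.round(proj(F[0],q)).astype(int); print(n,x,y,flow([g[y-9:y+10,x-8:x+9] for g in gr]).tolist())
s=state(); print(s["time_s"],s["force"],s["gripper_width"])
g=gr[-1].astype(int); 
print("\n".join(str(214+i)+"".join(f"{v//10:3d}" for v in r) for i,r in enumerate(g[214:272,350:380])))
E
```

```text
body px [360.9 252.1] px for 10mm y [-2.9 -1.6] x [ 2.2 -1.9]
eye 363 221 [[0.07999999821186066, -0.0], [0.009999999776482582, 0.009999999776482582], [-0.009999999776482582, -0.0], [0.0, 0.019999999552965164], [-0.009999999776482582, 0.009999999776482582], [-0.05000000074505806, -0.019999999552965164], [-0.03999999910593033, -0.029999999329447746], [-0.03999999910593033, -0.029999999329447746], [-0.03999999910593033, 0.0], [-0.03999999910593033, -0.009999999776482582], [-0.009999999776482582, -0.009999999776482582], [0.019999999552965164, 0.019999999552965164], [-0.0, 0.019999999552965164], [0.05000000074505806, 0.009999999776482582], [0.07000000029802322, 0.009999999776482582], [0.029999999329447746, 0.0]]
shank 362 237 [[0.03999999910593033, 0.019999999552965164], [0.009999999776482582, 0.0], [0.009999999776482582, 0.009999999776482582], [-0.0, -0.009999999776482582], [-0.029999999329447746, -0.009999999776482582], [-0.03999999910593033, -0.019999999552965164], [-0.029999999329447746, -0.019999999552965164], [-0.029999999329447746, -0.05000000074505806], [-0.03999999910593033, -0.0
[... 5135 characters left out ...]
 24 23 23 20 17 16 16 15 15 16 17 18 21 23
265 15 15 15 16 15 16 16 18 20 22 23 24 24 24 24 24 24 24 24 23 22 21 20 19 20 20 21 22 23 23
266 14 14 14 15 15 15 15 16 16 20 23 24 24 24 24 24 24 24 24 23 22 22 22 22 22 22 22 22 23 23
267 12 12 13 14 15 15 15 15 15 18 22 23 24 24 24 24 24 24 23 22 22 22 22 22 22 22 22 22 23 23
268 11 12 13 14 15 15 15 15 15 16 20 23 24 24 24 24 24 24 23 23 22 22 22 22 22 22 22 22 23 23
269 13 13 14 15 15 15 15 15 15 15 19 23 24 24 24 24 24 24 24 23 22 22 22 22 22 22 22 22 23 23
270 14 14 14 14 14 14 14 14 14 14 18 22 23 24 24 24 24 24 24 23 22 22 22 22 22 22 22 22 23 23
271 13 13 12 12 12 12 12 12 13 14 17 21 23 23 23 23 24 24 24 23 22 22 22 22 22 22 22 22 22 23
```

The eye sits on the hook and the weight hangs still (motion under 0.1 px). Back the gripper out.

Emit:
{"fn": "step_arm", "kwargs": {
  "steps": [
    [0,0,0,0,0,0,0.7],
    [0,0,0,0,0,0,0.78],
    [0,0,0,0,0,-6,0.78],
    [0,0,0,0,0,-14,0.78],
    [0,0,0,0,0,-22,0.78],
    [0,0,0,0,0,-30,0.78],
    [0,0,0,0,0,-32,0.78],
    [0,0,0,0,0,-32,0.78]
  ]
}}

```text
time_s: 33.45
ee_pos: [563.9, 80.3, 205.2]
ee_rot: [-179.8, 42.0, 135.2]
force: [0.4, 0.4, -0.5]
gripper_width: 71.3
gripper_force: 0.0
```

Emit:
{"fn": "step_arm", "kwargs": {
  "steps": [
    [0,0,0,0,0,-18,0.5],
    [0,0,0,0,0,-6,0.3],
    [0,0,0,0,0,0,0.1],
    [0,0,0,0,0,0,0],
    [0,0,0,-5,-12,0,0],
    [0,0,0,0,-20,0,0],
    [0,0,0,0,-20,0,0],
    [0,0,0,0,-8,0,0]
  ]
}}

```text
time_s: 34.45
ee_pos: [512.7, 44.2, 224.9]
ee_rot: [-179.7, 42.0, 135.2]
force: [-0.7, -0.9, -0.0]
gripper_width: 0.5
gripper_force: 0.0
```

```bash
python3 - <<'E'
from wp import *
p,R=now(); s=state(); print(s["time_s"],s["force"].round(1),s["qpos"].round(0),p.round(1))
plan(p,R,np.array([460.1,-39.9,75]),Rt(-25,0),13)
E
```

```text
34.45 [-0.7 -0.9 -0. ] [ 28.   7. 116. -51.  55.  14.] [512.7  44.2 224.9]
n 13 goal [460.1 -39.9  75. ] turn/row [-0.58  3.19 -1.47]
[-0.6, 3.2, -1.5, 6.5, -7.4, 9.7]
[-0.6, 3.2, -1.5, 6.1, -7.3, 10.0]
[-0.6, 3.2, -1.5, 5.7, -7.3, 10.3]
[-0.6, 3.2, -1.5, 5.3, -7.2, 10.5]
[-0.6, 3.2, -1.5, 4.9, -7.2, 10.7]
[-0.6, 3.2, -1.5, 4.5, -7.2, 10.9]
[-0.6, 3.2, -1.5, 4.1, -7.2, 11.1]
[-0.6, 3.2, -1.5, 3.6, -7.2, 11.2]
[-0.6, 3.2, -1.5, 3.2, -7.3, 11.3]
[-0.6, 3.2, -1.5, 2.7, -7.3, 11.4]
[-0.6, 3.2, -1.5, 2.3, -7.3, 11.5]
[-0.6, 3.2, -1.5, 1.8, -7.4, 11.5]
[-0.6, 3.2, -1.5, 1.4, -7.5, 11.5]
```

Emit:
{"fn": "step_arm", "kwargs": {
  "steps": [
    [-0.6,3.2,-1.5,6.5,-7.4,9.7,0],
    [-0.6,3.2,-1.5,6.1,-7.3,10,0],
    [-0.6,3.2,-1.5,5.7,-7.3,10.3,0],
    [-0.6,3.2,-1.5,5.3,-7.2,10.5,0],
    [-0.6,3.2,-1.5,4.9,-7.2,10.7,0],
    [-0.6,3.2,-1.5,4.5,-7.2,10.9,0],
    [-0.6,3.2,-1.5,4.1,-7.2,11.1,0],
    [-0.6,3.2,-1.5,3.6,-7.2,11.2,0]
  ]
}}

```text
time_s: 35.45
ee_pos: [481.7, -6.6, 132.7]
ee_rot: [-178.1, 16.0, 148.3]
force: [-0.4, 0.4, 0.0]
gripper_width: 0.6
gripper_force: 0.0
```

Emit:
{"fn": "step_arm", "kwargs": {
  "steps": [
    [-0.6,3.2,-1.5,3.2,-7.3,11.3,0],
    [-0.6,3.2,-1.5,2.7,-7.3,11.4,0],
    [-0.6,3.2,-1.5,2.3,-7.3,11.5,0],
    [-0.6,3.2,-1.5,1.8,-7.4,11.5,0],
    [-0.6,3.2,-1.5,1.4,-7.5,11.5,0],
    [0,0,0,0,0,0,0],
    [0,0,0,0,0,0,0],
    [0,0,0,0,0,0,0]
  ]
}}

```text
time_s: 36.45
ee_pos: [461.8, -38.1, 75.8]
ee_rot: [179.9, -0.0, 155.6]
force: [-0.5, 0.2, 0.4]
gripper_width: 0.3
gripper_force: 0.0
```

```bash
cat > still.py <<'E'
from wp import *
F=[cam("scene") for _ in range(16)]
gr=[cv2.cvtColor(f["image"],cv2.COLOR_BGR2GRAY).astype(np.float32) for f in F]
def flow(a):
    a=np.array([cv2.GaussianBlur(i,(0,0),.8) for i in a]); m=a.mean(0); gx=np.gradient(m,axis=1).ravel(); gy=np.gradient(m,axis=0).ravel()
    return np.array([np.linalg.lstsq(np.c_[gx,gy],-(i-m).ravel(),rcond=None)[0] for i in a]).astype(float)
for n,q in(("eye",[622.4,22.5,217]),("shank",[622.4,22.5,150]),("body",[622.4,22.5,102])):
    x,y=np.round(proj(F[0],q)).astype(int); a=flow([g[y-9:y+10,x-8:x+9] for g in gr]); print(n,x,y,"u",a[:,0].round(2).tolist(),"v range",np.ptp(a[:,1]).round(2))
p,R=now(); s=state(); print(s["time_s"],p.round(1),s["force"].round(1),"shift to key z60",R.inv().apply(np.array([460.1,-39.9,60])-p).round(1))
E
python3 still.py
```

```text
eye 363 221 u [-0.05, -0.07, -0.06, -0.08, -0.04, -0.01, 0.05, 0.04, 0.03, 0.02, 0.03, 0.08, 0.03, 0.02, -0.02, 0.05] v range 0.16
shank 362 240 u [0.01, -0.02, -0.01, -0.02, -0.0, 0.02, 0.01, -0.01, -0.0, -0.0, -0.02, -0.02, -0.02, 0.02, 0.02, 0.03] v range 0.13
body 361 252 u [-0.02, -0.04, -0.03, -0.02, -0.01, -0.02, -0.01, 0.01, 0.01, 0.01, -0.0, 0.01, 0.01, 0.02, 0.04, 0.04] v range 0.05
37.25 [461.7 -38.5  75.3] [-0.   0.2 -0. ] shift to key z60 [ 0.8 -2.  15.3]
```

The weight hangs freely and still. Press the green key, then lift off.

Emit:
{"fn": "step_arm", "kwargs": {
  "steps": [
    [0,0,0,0.8,-2,10,0],
    [0,0,0,0,0,9,0],
    [0,0,0,0,0,5,0],
    [0,0,0,0,0,3,0],
    [0,0,0,0,0,2,0],
    [0,0,0,0,0,2,0],
    [0,0,0,0,0,1.5,0],
    [0,0,0,0,0,0,0]
  ]
}}

```text
time_s: 38.25
ee_pos: [459.9, -39.9, 43.2]
ee_rot: [179.9, -0.1, 155.6]
force: [-3.2, 0.2, 6.9]
gripper_width: 0.5
gripper_force: 3.1
```

Emit:
{"fn": "step_arm", "kwargs": {
  "steps": [
    [0,0,0,0,0,0,0],
    [0,0,0,0,0,-5,0],
    [0,0,0,0,0,-12,0],
    [0,0,0,0,0,-20,0],
    [0,0,0,0,0,-20,0],
    [0,0,0,0,0,-10,0],
    [0,0,0,0,0,0,0],
    [0,0,0,0,0,0,0]
  ]
}}

```text
time_s: 39.25
ee_pos: [459.7, -40.0, 109.3]
ee_rot: [179.9, -0.1, 155.6]
force: [0.0, 0.4, -0.5]
gripper_width: 0.7
gripper_force: 0.0
```

```bash
python3 still.py
```

```text
eye 363 221 u [-0.05, -0.03, -0.01, -0.02, -0.02, -0.0, 0.01, 0.01, 0.03, 0.02, 0.01, 0.03, 0.02, 0.0, -0.01, 0.01] v range 0.14
shank 362 240 u [-0.06, -0.06, -0.07, -0.02, -0.02, -0.02, -0.0, 0.02, 0.01, 0.04, 0.03, 0.04, 0.04, 0.04, 0.03, 0.01] v range 0.52
body 361 252 u [-0.04, -0.07, -0.07, -0.01, -0.01, -0.02, -0.01, -0.01, 0.0, 0.02, 0.02, 0.04, 0.05, 0.05, 0.05, 0.01] v range 0.19
40.05 [460.2 -40.  109.8] [-0.9 -0.1 -0.4] shift to key z60 [ 0.1 -0.  49.8]
```

Both keys reached the stop, the weight is hanging still, and the robot is clear, so I'm handing the job in.

```bash
python3 -c "
from workcell import *
print(job_done())"
```

```text
the job is handed in; nothing more can be done
None
```

The job is handed in, but no verdict came back: I steadied the hook (about 1 mm of sway left at its seat) and zeroed the empty scale. I then hung the blue-band weight still and free and stored the reading. It took about 40 of the 72 s, I saw no contact with the small weight or the other things, and the robot ended clear of everything.

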